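# Clear the stock tray, clamp the ink mould in the vise, put the stock back

## Robot

A 6-joint arm with a two-finger parallel gripper is mounted at the origin on a cart in front of the work surface, level with it; the furniture and walls round the work are solid. World frame = base frame: x ahead of the robot, y to its left, z up, the work surface at z = 0. Lengths are in mm, angles in rad, forces in N, time in s.
With the tool pointing down it reaches from about 350 to 775 mm from the base axis. Payload 7.3 kg.
Tool frame: the origin (TCP) lies at the very end of the fingers, on their centre line; the grasp point (between the pads) lies bot.grasp_offset behind it (bot.grasp_offset is the distance from the TCP to the grasp point, in mm); z points along the fingers, y is the line along which they close (so a half turn about z gives the same grasp; the last joint's range is limited). The gripper opens to 92 mm and grips with 3 to 60 N. Pads are 19 mm wide; open, the fingers measure 130 mm over their backs; the gripper's body (75 mm by 190 mm) begins 47 mm behind the grasp point.
Start: joints at [1.073, 0.342, 1.524, -0, 1.275, -0.146], TCP at [180.897, 492.874, 192.641] pointing down, gripper open.
Joint ranges: [-2.53, 2.53], [-0.77, 2.02], [0.04, 2.7], [-1, 4.14], [0.28, 2.66], [-3.11, 3.11]. Speed limits (rad/s): [2.57, 2.57, 3.14, 3.14, 3.14, 3.14].

## Interface

Orientations are given as [roll, pitch, yaw] about the fixed x, y, z axes, in that order (R = Rz(yaw) Ry(pitch) Rx(roll)).
In Python, from plant import bot gives the robot as it stands. The module is installed in compiled form; this text tells all that it offers.
- The arm moves only by the shell command python3 -m handwheel 'ROWS'. ROWS is JSON, a list of rows, each an object of numbers: "claw": the finger opening in mm, from 0 to 91.8; "dx", "dy", "dz": the shift along the tool's x, y, z in mm; "rx", "ry", "rz": the turn, a rotation vector about the tool's x, y, z in rad. A call has 1 to 10 rows; each row shifts and turns the commanded pose from where the row before left it, along the tool's axes as they then stand; what a row does not reach is not made up. A row lasts 1/10 s, in which the tool goes at most 50 mm and 8.59 degrees, less where a joint would pass 70% of its speed; a pose out of reach is approached as far as the arm can. A call is refused whole if a number of a shift passes 50 or a number of a turn 0.15, either way. A call with a gripper value outside its range is refused whole. The fingers move at their own pace and stop on an object; the grip force is fixed at half the most. Time passes only in rows, so rows that do not move let the fingers close. It gives the time, the measured TCP pose, the force and the opening at its end, in the units of the state.
- bot.get_obs(): the state, without advancing time (a new reading comes with each control period).
- bot.capture(name): name is "scene" or "side" or "wrist"; returns a dict with "frame" (400x640x3 uint8, red, green, blue), "camera_matrix" (3x3 intrinsics, pixels), "k1" (the pictures are not rectified: a ray, as slopes to the right and down, at radius r is drawn at 1 + k1 r^2 times it, then the intrinsics apply), "view" (4x4, takes a point from world to camera coordinates); the wrist camera has in their place "mount" (4x4, takes a point from camera to tool coordinates, whose origin is the TCP and whose axes are the flange's). Camera axes: x right, y down, z forward; pixel columns grow to the right and rows downward; lengths in mm; the calibration is good to about 2 mm. A picture is of the moment at which its call begins: read the wrist's pose just before it. There is no depth.
- bot.close_job(): hands the job in, once; it reports no verdict.
The state is a dict: "time": time; "joint_positions": joint angles; "dq": joint speeds; "tau": joint torques, N m; "tool_pos": TCP position; "tcp_rot": TCP orientation; "contact_force": force on the tool from outside, world axes, zero at the start; "moment": the same for the moment, N m; "grip_width": finger opening in mm.
Only numpy, scipy, OpenCV 4.12 (cv2) and the standard library are available. Lean on these libraries where they do the work, as an engineer would, in place of code of your own. Each camera call takes 0.05 s, during which the arm holds its last target. There are 200 camera calls.

## Task

The wooden ink mould stands hemmed in on the wooden stock tray: move the carton, the pigment jar and the dropper bottle that crowd it aside onto the white enamel tray, standing upright. Then set the mould in the vise, flat on the two parallels, centred along the jaws and against the fixed jaw, and slide the jaw up until it holds the mould. With that done, put the carton, jar and bottle back upright on the stock tray, each where it stood before, the carton square to the tray as before, and leave the eraser lying as it is.

Things in the scene. Friction and masses are not known exactly. Their poses are not given: they have to be found in the camera images.
- ink_mould: Dark wooden block with a pale parting seam and two thin brass straps on top, 36 (its x) x 64 (its y) x 40 mm high, about 0.2 kg. Origin: centre of its underside, z up. Stands on the stock tray, its y along the tray's y. To set it between the jaws, hold it by its two ends (64 mm, along its y): the jaws take the faces 36 mm apart. Either way round will do.
- jar: Stoppered glass jar of red-brown pigment, the one on the stock tray (similar jars elsewhere are not meant), 27 mm diameter, 61 high; straight body up to 50, 24 mm stopper above. Origin: centre of its underside, z up. Stands about 8 mm from one end of the mould (either end).
- bottle: Amber glass dropper bottle with a black dropper cap, 28 mm diameter, 86 high; grip its glass body, which ends at 49 mm height. Origin: centre of its underside, z up. Stands about 8 mm from the other end of the mould.
- carton: Small brown cardboard carton, 44 (its x) x 62 (its y) x 36 mm high. Origin: centre of its underside, z up. Stands on the stock tray 8 mm in front (tray -x) of the jar or of the bottle, its y along the tray's y: no finger fits between them.
- eraser: Worn white eraser in a blue sleeve, 20 (its x) x 42 (its y) x 12 mm high, lying on the stock tray in the place that mirrors the carton's, in front of the other of jar and bottle (20 mm clear of it); it stays where it is. Origin: centre of its underside.
- stock_tray: Fixed low wooden tray, 150 (its x) x 220 (its y) mm, floor 5 above the bench, rim 6 wide and 12 high. Origin: centre of its underside; x away from the robot, y left, turned up to 0.3 rad. In its frame, within 2 mm: mould at (20, 0), jar and bottle at (20, 54) and (20, -54), carton at (-24, 54) or (-24, -54), eraser at the other.
- enamel_tray: Fixed white enamel tray with a blue rolled rim, empty at the start, 140 (its x) x 190 (its y) mm, floor 4 above the bench, rim 6 wide, 15 high. Origin: centre of its underside; x away from the robot, y left, turned up to 0.3 rad.
- vise: Fixed small green vise, base 150 (its x) x 76 (its y) mm. Origin: centre of its underside; x points from the sliding to the fixed jaw, away from the robot, turned up to 0.3 rad. Fixed-jaw face at x = 35; jaws 44 wide (y -22 to 22), tops at z = 64. Bed at z = 20, on it two steel parallels along y, 6 wide, 52 long, at x = 5 and x = 27, tops at z = 30.
- vise_seat (a point): Point in the vise where the centre of the mould's underside belongs: level with the tops of the parallels, 18 mm in front of the fixed-jaw face, in the middle of the jaws (vise frame 17, 0, 30 mm). Axes as the vise's; the mould's y lies along the vise's y. Lowered right here it may catch on the fixed jaw: set it down about 5 mm short (vise -x), and the sliding jaw pushes it home.
- vise_jaw (a joint): Gap between the jaw faces in m: 0.050 to 0.062 at the start, 0.036 when closed on the mould. The sliding jaw's flat back face, to push on, is at vise x = 0.009 - gap, 44 mm wide, z 22 to 64 mm. It slides with about 3 N and stays where it is left; push on to about 10 N and it drives the mould home against the fixed jaw.
Mind the look-alikes: they are no part of the job. What is shaped like the carton but blue is not meant.

How it is judged (in metres and radians):
On the way, in this order (a step that is already met when the one before it is completed fails the run):
1. carton, jar and bottle all stand upright and released on the enamel tray, the mould still on the stock tray (x of jar in the frame of enamel_tray between -0.066 and 0.066 m and y of jar in the frame of enamel_tray between -0.091 and 0.091 m and z of jar in the frame of enamel_tray between -0.002 and 0.01 m and angle between each of jar, bottle, carton's own z axis and vertical below 0.15 rad and linear speed of each of jar, bottle, carton below 0.02 m/s and contact force between the fingers and jar below 0.1 N and x of bottle in the frame of enamel_tray between -0.066 and 0.066 m and y of bottle in the frame of enamel_tray between -0.091 and 0.091 m and z of bottle in the frame of enamel_tray between -0.002 and 0.01 m and contact force between the fingers and bottle below 0.1 N and x of carton in the frame of enamel_tray between -0.066 and 0.066 m and y of carton in the frame of enamel_tray between -0.091 and 0.091 m and z of carton in the frame of enamel_tray between -0.002 and 0.01 m and contact force between the fingers and carton below 0.1 N and horizontal distance between ink_mould and stock_tray below 0.06 m), for 0.2 s.
2. the mould is seated in the vise and the jaw closed on it, while carton, jar and bottle are still on the enamel tray (x of ink_mould in the frame of vise_seat between -0.003 and 0.003 m and y of ink_mould in the frame of vise_seat between -0.012 and 0.012 m and z of ink_mould in the frame of vise_seat between -0.003 and 0.003 m and angle between the y axis of ink_mould and the y axis of vise, either way round below 0.08 rad and angle between ink_mould's own z axis and vertical below 0.08 rad and value of joint vise_jaw between 0.0342 and 0.0378 m and linear speed of each of ink_mould, jar, bottle, carton below 0.02 m/s and contact force between the fingers and ink_mould below 0.1 N and x of jar in the frame of enamel_tray between -0.066 and 0.066 m and y of jar in the frame of enamel_tray between -0.091 and 0.091 m and z of jar in the frame of enamel_tray between -0.002 and 0.01 m and angle between each of jar, bottle, carton's own z axis and vertical below 0.15 rad and contact force between the fingers and jar below 0.1 N and x of bottle in the frame of enamel_tray between -0.066 and 0.066 m and y of bottle in the frame of enamel_tray between -0.091 and 0.091 m and z of bottle in the frame of enamel_tray between -0.002 and 0.01 m and contact force between the fingers and bottle below 0.1 N and x of carton in the frame of enamel_tray between -0.066 and 0.066 m and y of carton in the frame of enamel_tray between -0.091 and 0.091 m and z of carton in the frame of enamel_tray between -0.002 and 0.01 m and contact force between the fingers and carton below 0.1 N), for 0.2 s.
At the end, for the whole second after the job is handed in: Mould on the parallels and against the fixed jaw (3 mm), centred along it (12 mm), square (0.08 rad), jaw closed on it (gap 36 +- 1.8 mm); carton, jar and bottle upright within 15 mm of where each stood, carton square to the tray (0.25 rad); all released and at rest (x of ink_mould in the frame of vise_seat between -0.003 and 0.003 m and y of ink_mould in the frame of vise_seat between -0.012 and 0.012 m and z of ink_mould in the frame of vise_seat between -0.003 and 0.003 m and angle between the y axis of ink_mould and the y axis of vise, either way round below 0.08 rad and angle between ink_mould's own z axis and vertical below 0.08 rad and value of joint vise_jaw between 0.0342 and 0.0378 m and linear speed of each of ink_mould, jar, bottle, carton below 0.02 m/s and contact force between the fingers and ink_mould below 0.1 N and distance of each of jar, bottle, carton from where it was at the start of the episode below 0.015 m and angle between each of jar, bottle, carton's own z axis and vertical below 0.15 rad and contact force between the fingers and jar below 0.1 N and contact force between the fingers and bottle below 0.1 N and contact force between the fingers and carton below 0.1 N and angle between the y axis of carton and the y axis of stock_tray, either way round below 0.25 rad); the robot touches nothing.
It fails at once if the jar or the bottle is tipped over (angle between any of jar, bottle's own z axis and vertical above 0.7 rad).
It fails at once if the eraser is shifted by more than 25 mm (distance of eraser from where it was at the start of the episode above 0.025 m).
It also fails if it takes over 144 s, if anything falls off the work surface, if the arm or the gripper's body presses on something with over 40 N, if the wrist force passes 120 N, or if a joint passes its speed limit or range.

## Working session

There is one attempt and no reset: what is moved stays moved. The work goes in short steps, Python scripts to look and compute and a shell command to move; the robot and the scene stay as the last step left them, time stands still between calls to the robot, and variables do not carry over. Pictures are saved under pics/ and viewed, on a budget of 14 in all, crops included, one or two more only if the job needs it, and the job is handed in when it is done.

```bash
mkdir -p pics; ls
python3 - <<'E'
from plant import bot
import cv2,numpy as np
print(bot.get_obs(), bot.grasp_offset)
for n in ("scene","side"):
    c=bot.capture(n); cv2.imwrite(f"pics/{n}0.png",c["frame"][:,:,::-1]); print(n,c["camera_matrix"],c["k1"],c["view"])
o=bot.get_obs();c=bot.capture("wrist");print(c["mount"],c["camera_matrix"],c["k1"])
cv2.imwrite("pics/wrist0.png",c["frame"][:,:,::-1])
E
```

```text
pics
{'time': 0.0, 'joint_positions': array([ 1.07300917e+00,  3.42705689e-01,  1.52501848e+00, -3.21898377e-05,
        1.27536313e+00, -1.45957590e-01]), 'dq': array([ 0.00022912, -0.00098167,  0.00176619, -0.00102549, -0.00106626,
        0.00141737]), 'tau': array([ 3.42986618e-05, -4.31252110e+01, -2.44215310e+01,  7.17959111e-02,
        5.61997353e-02, -1.65405140e-04]), 'tool_pos': array([180.67507145, 492.45318369, 191.95331701]), 'tcp_rot': array([-3.14010942e+00, -1.86927566e-04,  2.78977234e+00]), 'contact_force': array([-1.6716643 ,  0.32033593,  0.25784628]), 'moment': array([-0.02946881,  0.07675986, -0.02561647]), 'grip_width': 91.93491459710077} 18.8
scene [[381.18519159   0.         317.86729038]
 [  0.         381.18519159 201.08586792]
 [  0.           0.           1.        ]] -0.07496693200411007 [[-8.94486835e-01 -4.47085440e-01  2.81260290e-03  4.53890232e+02]
 [-2.68844861e-01  5.32831968e-01 -8.02379296e-01  1.71681212e+02]
 [ 3.57233456e-01 -7.18473871e-01 -5.96807804e-01  7.73360869e+02]
 [ 0.00000000e+00  0.00000000e+00  0.00000000e+00  1.00000000e+00]]
side [[487.20400444   0.         320.08659292]
 [  0.         487.20400444 195.20113985]
 [  0.           0.           1.        ]] 0.019840338558784646 [[-9.73180800e-02 -9.95089238e-01 -1.80720460e-02  5.73428502e+01]
 [-6.09772857e-01  7.39661174e-02 -7.89117277e-01  3.38017214e+02]
 [ 7.86578829e-01 -6.57755351e-02 -6.13976648e-01  8.27311416e+02]
 [ 0.00000000e+00  0.00000000e+00  0.00000000e+00  1.00000000e+00]]
[[ 2.06411031e-04 -9.67861111e-01 -2.51485242e-01  6.83457921e+01]
 [ 9.99999795e-01  4.74852602e-05  6.38016968e-04  1.69863785e+00]
 [-6.05569969e-04 -2.51485323e-01  9.67860923e-01 -1.90883209e+02]
 [ 0.00000000e+00  0.00000000e+00  0.00000000e+00  1.00000000e+00]] [[290.38184283   0.         313.73866251]
 [  0.         290.38184283 205.36245045]
 [  0.           0.           1.        ]] -0.04464906047011344
```

View pics/scene0.png

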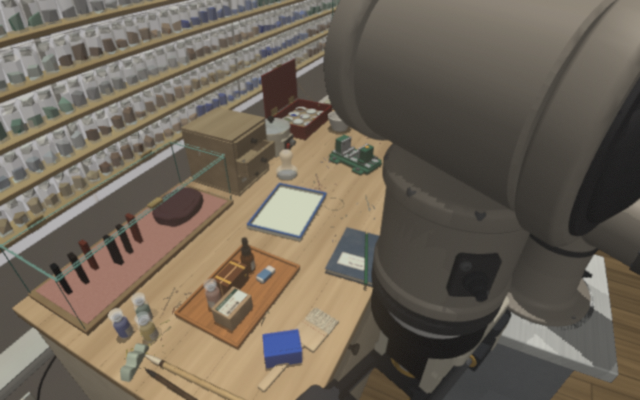

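View pics/side0.png

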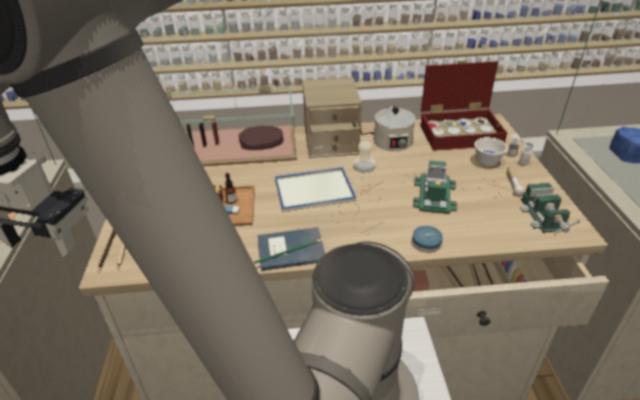

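The scene view shows the stock tray near (238,293), with the bottle at (246,255), the jar at (212,290), and the carton at (232,308) in front of the jar. The enamel tray is at (288,210) and a vise at (355,155). The side view shows two green vises, at (436,190) and (545,205). Next I'll get rough positions and move the wrist camera closer.

```bash
cat > h.py <<'E'
import numpy as np, cv2, sys
from plant import bot
from scipy.spatial.transform import Rotation as Ro
def tool():
    o=bot.get_obs(); T=np.eye(4); T[:3,:3]=Ro.from_euler('xyz',o['tcp_rot']).as_matrix(); T[:3,3]=o['tool_pos']; return T
def cam(n):
    """capture; returns frame, K, k1, view(world->cam)"""
    T=tool(); c=bot.capture(n)
    V=c["view"] if n!="wrist" else np.linalg.inv(T@c["mount"])
    np.savez(f"cam_{n}.npz",K=c["camera_matrix"],k1=c["k1"],V=V)
    return c["frame"][:,:,::-1].copy()
def load(n):
    d=np.load(f"cam_{n}.npz"); return d["K"],np.array([float(d["k1"]),0,0,0,0]),d["V"]
def p2w(n,pts,z):
    K,D,V=load(n); u=cv2.undistortPoints(np.array(pts,float).reshape(-1,1,2),K,D).reshape(-1,2)
    W=np.linalg.inv(V); d=np.c_[u,np.ones(len(u))]@W[:3,:3].T; o=W[:3,3]
    return o+d*((np.broadcast_to(z,len(u))-o[2])/d[:,2])[:,None]
def w2p(n,P):
    K,D,V=load(n); r,_=cv2.Rodrigues(V[:3,:3]); return cv2.projectPoints(np.array(P,float).reshape(-1,1,3),r,V[:3,3],K,D)[0].reshape(-1,2)
def go(x,y,z,yaw):
    """turn then shift needed, tool pointing down; yaw = dir of tool x (mod pi chosen nearest)"""
    T=tool(); R=Ro.from_matrix(T[:3,:3]); cur=np.arctan2(T[1,0],T[0,0])
    yaw=cur+((yaw-cur+np.pi/2)%np.pi-np.pi/2)
    G=Ro.from_euler('xyz',[np.pi,0,yaw])
    print("turn rotvec(tool)",(R.inv()*G).as_rotvec().round(4)," shift before-turn axes",(R.inv().apply(np.array([x,y,z])-T[:3,3])).round(1)," after-turn axes",(G.inv().apply(np.array([x,y,z])-T[:3,3])).round(1))
E
python3 - <<'E'
from h import *
cam("scene");cam("side")
print("stock",p2w("scene",[(178,288),(250,246),(300,264),(238,345)],12).round())
print("enam",p2w("scene",[(249,230),(279,184),(327,192),(297,237)],15).round())
print("vise sc",p2w("scene",[(355,158)],20).round(),"side",p2w("side",[(436,195),(545,210)],20).round())
o=bot.get_obs();print(o['tool_pos'],o['tcp_rot'])
E
for a in 1; do :; done
```

```text
stock [[646. 346.  12.]
 [587. 180.  12.]
 [461. 178.  12.]
 [464. 395.  12.]]
enam [[618. 138.  15.]
 [654. -57.  15.]
 [521. -82.  15.]
 [506. 109.  15.]]
vise sc [[ 519. -273.   20.]] side [[ 495. -283.   20.]
 [ 407. -523.   20.]]
[180.81231198 492.71297191 192.33326406] [-3.14101076e+00 -8.20849004e-05  2.78980131e+00]
```

Run:
```python
from h import *
go(530,260,150,np.pi)
```

```text
turn rotvec(tool) [-6.000e-04 -2.000e-04 -3.518e-01]  shift before-turn axes [-408.   -98.1   42.4]  after-turn axes [-349.2 -232.7   42.3]
```

```bash
python3 -m handwheel '[{"rz":-0.12},{"rz":-0.12},{"rz":-0.112},{"dx":-35,"dy":-23.3},{"dx":-35,"dy":-23.3},{"dx":-35,"dy":-23.3},{"dx":-35,"dy":-23.3},{"dx":-35,"dy":-23.3},{"dx":-35,"dy":-23.3},{"dx":-35,"dy":-23.3}]'; python3 -m handwheel '[{"dx":-35,"dy":-23.3,"dz":14},{"dx":-35,"dy":-23.3,"dz":14},{"dx":-35,"dy":-23.3,"dz":14},{},{}]'
python3 - <<'E'
from h import *
f=cam("wrist"); cv2.imwrite("pics/w1.png",f)
cv2.imwrite("pics/w1c.png",cv2.resize(f,(800,500),interpolation=cv2.INTER_CUBIC))
print(tool().round(3))
E
```

```text
[[-9.39000e-01  3.45000e-01 -0.00000e+00  1.80815e+02]
 [ 3.45000e-01  9.39000e-01 -0.00000e+00  4.92756e+02]
 [ 0.00000e+00 -0.00000e+00 -1.00000e+00  1.92416e+02]
 [ 0.00000e+00  0.00000e+00  0.00000e+00  1.00000e+00]]invalid input at $[0]: expected keys claw, dx, dy, dz, rx, ry, rz
invalid input at $[0]: expected keys claw, dx, dy, dz, rx, ry, rz
```

View pics/w1c.png

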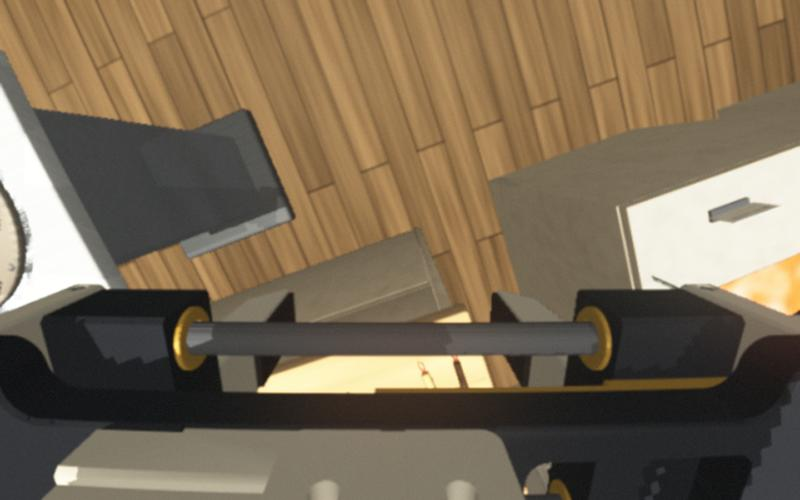

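The tool was still at the start pose because the rows need every key. What the picture does show is that the gripper hides rows below about 230, so the wrist camera usefully sees from the TCP out along tool +x.

Run:
```python
from h import *
go(630,265,180,np.pi)
print(p2w("scene",[(230,195),(85,325),(230,155),(288,178),(262,165)],[0,0,100,0,0]).round())
```

```text
turn rotvec(tool) [-4.000e-04 -2.000e-04 -3.518e-01]  shift before-turn axes [-500.2  -59.    12.4]  after-turn axes [-449.2 -227.8   12.4]
[[ 758.   29.    0.]
 [ 750.  492.    0.]
 [ 771.  -10.  100.]
 [ 660. -113.    0.]
 [ 766. -140.    0.]]
```

```bash
python3 -m handwheel '[{"claw":91,"dx":0,"dy":0,"dz":0,"rx":0,"ry":0,"rz":-0.12},{"claw":91,"dx":0,"dy":0,"dz":0,"rx":0,"ry":0,"rz":-0.12},{"claw":91,"dx":0,"dy":0,"dz":0,"rx":0,"ry":0,"rz":-0.112},{"claw":91,"dx":-38,"dy":-19,"dz":1,"rx":0,"ry":0,"rz":0},{"claw":91,"dx":-38,"dy":-19,"dz":1,"rx":0,"ry":0,"rz":0},{"claw":91,"dx":-38,"dy":-19,"dz":1,"rx":0,"ry":0,"rz":0},{"claw":91,"dx":-38,"dy":-19,"dz":1,"rx":0,"ry":0,"rz":0},{"claw":91,"dx":-38,"dy":-19,"dz":1,"rx":0,"ry":0,"rz":0},{"claw":91,"dx":-38,"dy":-19,"dz":1,"rx":0,"ry":0,"rz":0},{"claw":91,"dx":-38,"dy":-19,"dz":1,"rx":0,"ry":0,"rz":0}]'; python3 -m handwheel '[{"claw":91,"dx":-38,"dy":-19,"dz":1,"rx":0,"ry":0,"rz":0},{"claw":91,"dx":-38,"dy":-19,"dz":1,"rx":0,"ry":0,"rz":0},{"claw":91,"dx":-38,"dy":-19,"dz":1,"rx":0,"ry":0,"rz":0},{"claw":91,"dx":-38,"dy":-19,"dz":1,"rx":0,"ry":0,"rz":0},{"claw":91,"dx":-38,"dy":-19,"dz":1,"rx":0,"ry":0,"rz":0},{"claw":91,"dx":0,"dy":0,"dz":0,"rx":0,"ry":0,"rz":0},{"claw":91,"dx":0,"dy":0,"dz":0,"rx":0,"ry":0,"rz":0}]'
python3 - <<'E'
from h import *
f=cam("wrist"); cv2.imwrite("pics/w1.png",f)
cv2.imwrite("pics/w1c.png",cv2.resize(f[:250],(800,312),interpolation=cv2.INTER_CUBIC))
print(tool().round(3))
E
```

```text
time: 1.3
tool_pos: [448.4, 358.9, 185.6]
tcp_rot: [3.141, 0.0, -3.141]
contact_force: [0.3, 0.4, 0.0]
grip_width: 90.8
time: 2.0
tool_pos: [637.1, 264.2, 179.5]
tcp_rot: [-3.141, -0.002, 3.14]
contact_force: [-0.5, 0.9, -0.3]
grip_width: 90.7
[[-1.00000e+00  0.00000e+00 -1.00000e-03  6.36360e+02]
 [ 0.00000e+00  1.00000e+00  0.00000e+00  2.65092e+02]
 [ 1.00000e-03  0.00000e+00 -1.00000e+00  1.80063e+02]
 [ 0.00000e+00  0.00000e+00  0.00000e+00  1.00000e+00]]
```

View pics/w1c.png

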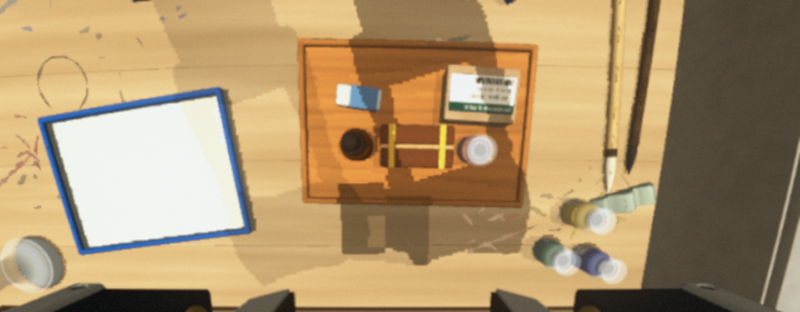

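Both trays are visible. Stock tray corners are at about (299,40), (537,45), (523,207), (303,203). Enamel corners are at (40,119), (220,88), (251,232), (82,253). The bottle is at (355,144), the jar at (480,149) and the mould at (417,146). The carton is at (481,95), in front of the jar, and the eraser at (358,97).

```bash
cat >> h.py <<'E'
from scipy.optimize import least_squares
def fit(W,w,l,x0):
    """W 4 corners order: (-x,-y),(-x,+y),(+x,+y),(+x,-y) -> x,y,yaw"""
    L=np.array([(-w,-l),(-w,l),(w,l),(w,-l)])/2
    def f(p): c,s=np.cos(p[2]),np.sin(p[2]); return (L@np.array([[c,s],[-s,c]])+p[:2]-W[:,:2]).ravel()
    r=least_squares(f,x0); return r.x, r.fun.reshape(-1,2).round(1)
def loc(p,q):
    c,s=np.cos(p[2]),np.sin(p[2]); return np.array([p[0]+c*q[0]-s*q[1],p[1]+s*q[0]+c*q[1]])
E
python3 - <<'E'
from h import *
S=np.array([(299,40),(537,45),(523,207),(303,203)])/1.25
E_=np.array([(40,119),(220,88),(251,232),(82,253)])/1.25
ps,r=fit(p2w("wrist",S,12),150,220,[540,275,0]);print("stock",ps.round(3),r.tolist())
pe,r=fit(p2w("wrist",E_,15),140,190,[570,20,0]);print("enam",pe.round(3),r.tolist())
for n,q,h in [("mould",(20,0),45),("jar",(20,54),66),("bottle",(20,-54),91),("carton",(-24,54),41),("eraser",(-24,-54),17)]:
    w=loc(ps,q); print(n,w.round(1),"pred px*1.25",(w2p("wrist",[[*w,h]])*1.25).round(1),"bottom",(w2p("wrist",[[*w,5]])*1.25).round(1))
f=cv2.imread("pics/w1.png"); cv2.imwrite("pics/w1d.png",cv2.resize(f[25:170,225:445],(792,522),interpolation=cv2.INTER_CUBIC))
E
```

```text
stock [ 5.36156e+02  2.88807e+02 -1.80000e-02] [[-1.8, -2.6], [-1.4, 2.5], [1.6, 1.2], [1.6, -1.1]]
enam [5.79289e+02 2.52750e+01 1.21000e-01] [[-2.0, -2.9], [-2.7, 2.9], [1.6, 2.9], [3.2, -2.9]]
mould [556.2 288.4] pred px*1.25 [[417.7 147.1]] bottom [[414.8 148.9]]
jar [557.1 342.4] pred px*1.25 [[486.  147.5]] bottom [[470.3 150.1]]
bottle [555.2 234.4] pred px*1.25 [[348.9 143.2]] bottom [[359.1 147.9]]
carton [513.2 343.2] pred px*1.25 [[482.4  95.2]] bottom [[473.2 102.1]]
eraser [511.2 235.3] pred px*1.25 [[357.8  97.5]] bottom [[359.   99.7]]
```

View pics/w1d.png

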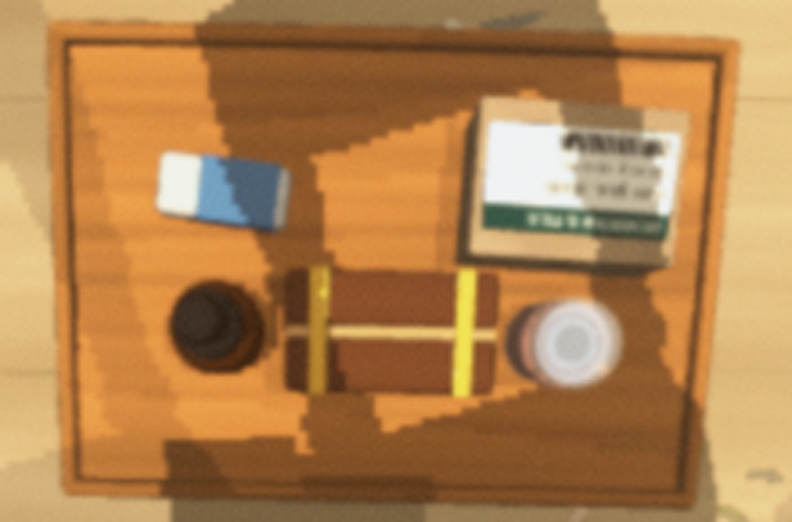

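```bash
cat > m1.py <<'E'
from h import *
g=lambda L: np.array(L,float)/3.6+[225,25]
ps,r=fit(p2w("wrist",g([(50,22),(738,40),(692,507),(65,492)]),12),150,220,[540,275,0]);print("stock",ps.round(3),r.tolist())
pc,r=fit(p2w("wrist",g([(483,97),(688,112),(668,268),(470,255)]),41),44,62,[510,340,0]);print("carton",pc.round(3),r.tolist())
pm,r=fit(p2w("wrist",g([(286,267),(498,270),(495,394),(285,392)]),45),36,64,[510,340,0]);print("mould",pm.round(3),r.tolist())
pr,r=fit(p2w("wrist",g([(160,153),(288,168),(284,230),(157,212)]),17),20,42,[510,240,0]);print("eraser",pr.round(3),r.tolist())
print("jar top",p2w("wrist",g([(573,343)]),66).round(1),"bottle top", p2w("wrist",g([(206,316)]),91).round(1))
E
python3 m1.py; python3 -c "
from h import *
go(513,342,60,np.pi)"
```

```text
stock [ 5.35800e+02  2.88701e+02 -2.30000e-02] [[-1.7, -2.1], [-1.4, 2.2], [1.4, 2.2], [1.7, -2.4]]
carton [ 5.13028e+02  3.42727e+02 -5.80000e-02] [[-0.2, -0.9], [-0.0, 0.8], [0.2, 1.1], [-0.1, -1.0]]
mould [ 5.55489e+02  2.87917e+02 -9.00000e-03] [[0.1, -0.5], [-0.1, 0.7], [-0.0, 0.0], [0.0, -0.2]]
eraser [ 5.11191e+02  2.35804e+02 -1.19000e-01] [[-1.1, -0.3], [-0.7, 1.2], [0.6, 0.2], [1.2, -1.1]]
jar top [[559.4 337.8  66. ]] bottle top [[553.6 237.3  91. ]]
turn rotvec(tool) [ 0.0001 -0.0014 -0.0001]  shift before-turn axes [123.2  76.9 120.2]  after-turn axes [123.4  76.9 120.1]
```

```bash
python3 -m handwheel '[{"claw":78,"dx":30,"dy":19,"dz":0,"rx":0,"ry":0,"rz":0.04},{"claw":78,"dx":31,"dy":20,"dz":0,"rx":0,"ry":0,"rz":0},{"claw":78,"dx":31,"dy":19,"dz":10,"rx":0,"ry":0,"rz":0},{"claw":78,"dx":30,"dy":19,"dz":30,"rx":0,"ry":0,"rz":0},{"claw":78,"dx":0,"dy":0,"dz":40,"rx":0,"ry":0,"rz":0},{"claw":78,"dx":0,"dy":0,"dz":30,"rx":0,"ry":0,"rz":0},{"claw":78,"dx":0,"dy":0,"dz":0,"rx":0,"ry":0,"rz":0},{"claw":78,"dx":0,"dy":0,"dz":0,"rx":0,"ry":0,"rz":0}]'
python3 - <<'E'
from h import *
go(513.5,341.5,20,np.pi-0.04)
cv2.imwrite("pics/w2.png",cv2.resize(cam("wrist"),(640,400)))
cv2.imwrite("pics/side2.png",cv2.resize(cam("side")[130:260,160:360],(800,520),interpolation=cv2.INTER_CUBIC))
E
```

```text
time: 2.85
tool_pos: [516.7, 346.4, 71.7]
tcp_rot: [3.141, 0.0, 3.103]
contact_force: [0.4, -0.5, 0.5]
grip_width: 78.0
turn rotvec(tool) [0.0004 0.0003 0.0014]  shift before-turn axes [ 3.1 -5.  51.7]  after-turn axes [ 3.  -5.  51.7]
```

View pics/w2.png

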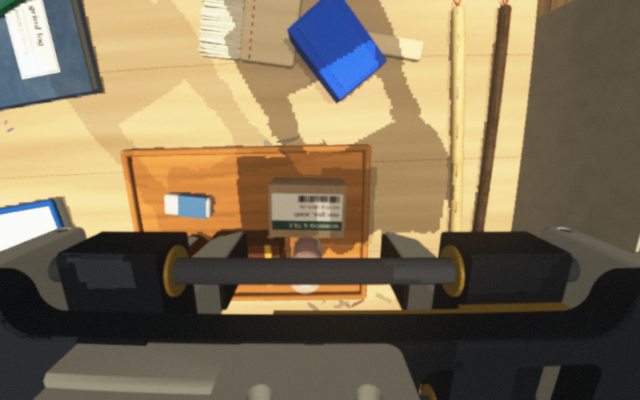

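The carton top spans about (270,180) to (343,238) in this picture. I'll check its position and offset against the current pose.

Run:
```python
from h import *
print(w2p("wrist",[[513.5,341.5,41],[491.5,311,41],[491.5,372.5,41],[535,311,41],[535,372.5,41]]).round(1))
ps,r=fit(p2w("wrist",[(123,150),(371,146),(364,299),(132,300)],12)[:4],150,220,[540,275,0]);print(ps.round(3),r.tolist())
print(p2w("wrist",[(270,180),(346,182),(341,238),(269,236)],41).round(1))
```

```text
[[304.9 214. ]
 [264.4 188.3]
 [343.5 185.3]
 [268.7 240.7]
 [344.2 237.9]]
[ 5.34527e+02  2.85481e+02 -4.70000e-02] [[-3.8, -6.1], [0.7, -0.3], [3.7, -2.3], [-0.5, 8.7]]
[[485.2 315.8  41. ]
 [489.  374.5  41. ]
 [535.  369.9  41. ]
 [531.  311.5  41. ]]
```

```bash
python3 -m handwheel '[{"claw":78,"dx":5,"dy":-4,"dz":12,"rx":0,"ry":0,"rz":0.01},{"claw":78,"dx":0,"dy":0,"dz":20,"rx":0,"ry":0,"rz":0},{"claw":78,"dx":0,"dy":0,"dz":20,"rx":0,"ry":0,"rz":0},{"claw":50,"dx":0,"dy":0,"dz":0,"rx":0,"ry":0,"rz":0},{"claw":50,"dx":0,"dy":0,"dz":0,"rx":0,"ry":0,"rz":0},{"claw":50,"dx":0,"dy":0,"dz":0,"rx":0,"ry":0,"rz":0},{"claw":50,"dx":0,"dy":0,"dz":0,"rx":0,"ry":0,"rz":0},{"claw":50,"dx":0,"dy":0,"dz":0,"rx":0,"ry":0,"rz":0}]'
python3 - <<'E'
from h import *
print(tool()[:3,3].round(1),bot.get_obs()['tcp_rot'][2])
pe=[579.3,25.3,.121]
for n,q in [("carton",(-20,45)),("jar",(0,-25)),("bottle",(0,-65))]: print(n,loc(pe,q).round(1))
E
```

```text
time: 3.75
tool_pos: [512.7, 342.0, 19.6]
tcp_rot: [3.141, 0.001, 3.092]
contact_force: [-0.3, -0.1, -0.9]
grip_width: 50.4
[512.7 342.   19.6] 3.0917619181458096
carton [554.   67.6]
jar [5.823e+02 5.000e-01]
bottle [587.1 -39.2]
```

Run:
```python
from h import *
cv2.imwrite("pics/w3.png",cam("wrist"))
a=cam("scene")[220:360,160:340]; cv2.imwrite("pics/s3.png",cv2.resize(a,(720,560),interpolation=cv2.INTER_CUBIC))
```

```text
(no output)
```

View pics/s3.png

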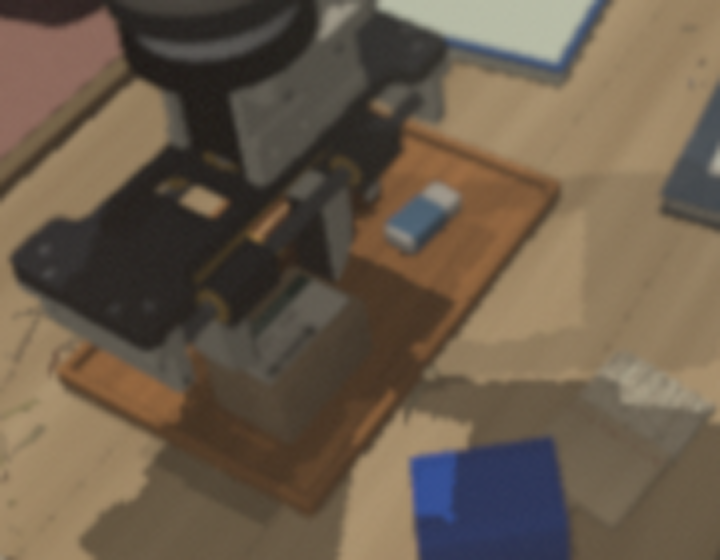

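View pics/w3.png

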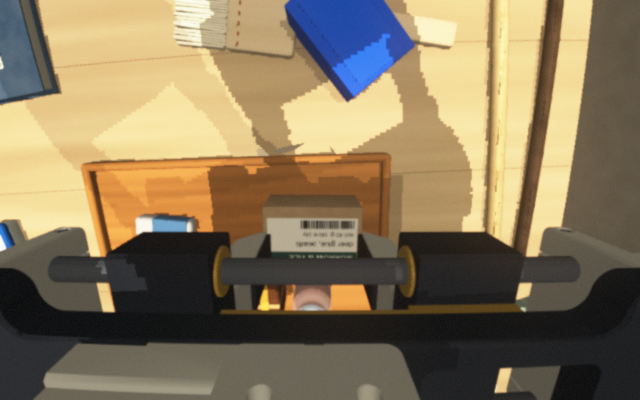

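The scene crop shows the fingers straddling the carton at about (300,340), and the wrist view shows the carton between the fingers at about (312,230). The reported opening is 50 mm against a carton 62 mm long. I'll close further to see whether it's blocked.

```bash
python3 -m handwheel '[{"claw":40,"dx":0,"dy":0,"dz":0,"rx":0,"ry":0,"rz":0},{"claw":40,"dx":0,"dy":0,"dz":0,"rx":0,"ry":0,"rz":0},{"claw":40,"dx":0,"dy":0,"dz":0,"rx":0,"ry":0,"rz":0}]'; python3 -c "
from h import *
f=cam('wrist'); cv2.imwrite('pics/w4.png',f)
g=cv2.imread('pics/w3.png'); cv2.imwrite('pics/w34.png',np.vstack([cv2.resize(a[150:350,180:460],(784,280*2//2)) for a in (g,f)]))
"
```

```text
time: 4.15
tool_pos: [512.2, 341.8, 18.6]
tcp_rot: [3.142, 0.0, 3.092]
contact_force: [-0.5, -0.5, 0.3]
grip_width: 40.3
```

View pics/w34.png

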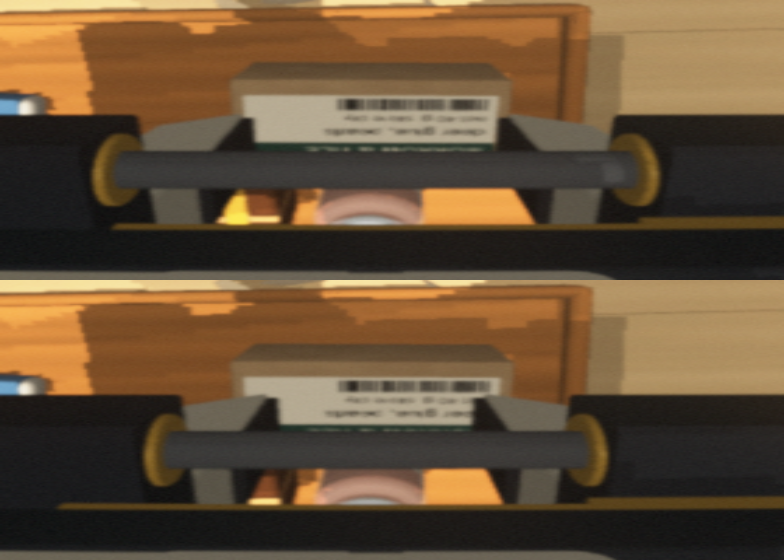

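Run:
```python
from h import *
print(tool().round(3), bot.get_obs()['joint_positions'])
# front top edge in the last wrist view: crop(784x280 of 280x200): x=180+u/2.8, y=150+v/1.4
g=lambda u,v:(180+u/2.8,150+v/1.4)
print(p2w("wrist",[g(240,376-280),g(510,370-280)],41).round(1), "front bottom/top of body", p2w("wrist",[g(235,362-280),g(508,347-280)],41).round(1))
print(p2w("wrist",[g(370,500-280)],66).round(1))
print("tray front rim",p2w("wrist",[g(0,291-280),g(588,290-280)],12).round(1))
print("tips px",w2p("wrist",[tool()[:3,3]+[0,y,0] for y in(-20,0,20)]).round(1))
```

```text
[[-9.99000e-01  5.00000e-02 -0.00000e+00  5.12164e+02]
 [ 5.00000e-02  9.99000e-01  0.00000e+00  3.41786e+02]
 [ 0.00000e+00  0.00000e+00 -1.00000e+00  1.85960e+01]
 [ 0.00000e+00  0.00000e+00  0.00000e+00  1.00000e+00]] [ 4.64037940e-01  6.79450988e-01  1.46785798e+00  5.82055060e-05
  9.94288840e-01 -1.05700080e+00]
[[495.2 315.4  41. ]
 [495.4 374.   41. ]] front bottom/top of body [[488.8 314.9  41. ]
 [485.1 373.6  41. ]]
[[541.2 341.4  66. ]]
tray front rim [[457.9 255.3  12. ]
 [464.8 397.9  12. ]]
tips px [[282.1 231.9]
 [310.8 230.6]
 [339.6 229.2]]
```

Run:
```python
from h import *
for z in (19,30,40,50): print(z,((w2p("scene",[[512.5,342+25,z],[512.5,342-25,z]])-[160,220])*4).round(0).tolist())
print("carton top corners",((w2p("scene",[[491,311,41],[491,373,41],[535,373,41],[535,311,41],[491,373,5],[491,311,5]])-[160,220])*4).round(0).tolist())
print("tray corners",((w2p("scene",[[*loc([535.8,288.7,-.023],q),12] for q in [(-75,-110),(-75,110),(75,110)]])-[160,220])*4).round(0).tolist())
```

```text
19 [[259.0, 398.0], [323.0, 320.0]]
30 [[255.0, 383.0], [320.0, 305.0]]
40 [[252.0, 369.0], [318.0, 291.0]]
50 [[248.0, 355.0], [315.0, 277.0]]
carton top corners [[363.0, 297.0], [282.0, 396.0], [203.0, 358.0], [286.0, 264.0], [294.0, 445.0], [371.0, 346.0]]
tray corners [[562.0, 181.0], [306.0, 509.0], [49.0, 371.0]]
```

The fingertip geometry disagrees with the reported TCP. In both the wrist and scene views the finger ends sit roughly 25 mm above it, resting over the carton top, and the opening stays unblocked. I'll open and probe downwards gently, watching the force.

```bash
python3 -m handwheel '[{"claw":78,"dx":0,"dy":0,"dz":0,"rx":0,"ry":0,"rz":0},{"claw":78,"dx":0,"dy":0,"dz":0,"rx":0,"ry":0,"rz":0},{"claw":78,"dx":0,"dy":0,"dz":0,"rx":0,"ry":0,"rz":0},{"claw":78,"dx":0,"dy":0,"dz":3,"rx":0,"ry":0,"rz":0},{"claw":78,"dx":0,"dy":0,"dz":0,"rx":0,"ry":0,"rz":0}]'; python3 -m handwheel '[{"claw":78,"dx":0,"dy":0,"dz":2,"rx":0,"ry":0,"rz":0},{"claw":78,"dx":0,"dy":0,"dz":2,"rx":0,"ry":0,"rz":0},{"claw":78,"dx":0,"dy":0,"dz":0,"rx":0,"ry":0,"rz":0}]'; python3 -m handwheel '[{"claw":78,"dx":0,"dy":0,"dz":2,"rx":0,"ry":0,"rz":0},{"claw":78,"dx":0,"dy":0,"dz":0,"rx":0,"ry":0,"rz":0}]'
```

```text
time: 4.7
tool_pos: [511.9, 341.6, 15.2]
tcp_rot: [-3.141, -0.001, 3.092]
contact_force: [-0.1, 0.5, 0.1]
grip_width: 75.0
time: 5.0
tool_pos: [511.9, 341.7, 11.2]
tcp_rot: [-3.141, -0.001, 3.092]
contact_force: [-0.1, 0.3, -0.3]
grip_width: 78.0
time: 5.2
tool_pos: [512.0, 341.7, 9.4]
tcp_rot: [-3.141, -0.0, 3.092]
contact_force: [0.7, 0.3, -0.4]
grip_width: 78.1
```

```bash
python3 -m handwheel '[{"claw":78,"dx":0,"dy":0,"dz":3,"rx":0,"ry":0,"rz":0},{"claw":78,"dx":0,"dy":0,"dz":3,"rx":0,"ry":0,"rz":0},{"claw":78,"dx":0,"dy":0,"dz":0,"rx":0,"ry":0,"rz":0}]';  python3 -m handwheel '[{"claw":78,"dx":0,"dy":0,"dz":3,"rx":0,"ry":0,"rz":0},{"claw":78,"dx":0,"dy":0,"dz":0,"rx":0,"ry":0,"rz":0}]';python3 -m handwheel '[{"claw":50,"dx":0,"dy":0,"dz":0,"rx":0,"ry":0,"rz":0},{"claw":50,"dx":0,"dy":0,"dz":0,"rx":0,"ry":0,"rz":0},{"claw":50,"dx":0,"dy":0,"dz":0,"rx":0,"ry":0,"rz":0},{"claw":50,"dx":0,"dy":0,"dz":0,"rx":0,"ry":0,"rz":0},{"claw":50,"dx":0,"dy":0,"dz":0,"rx":0,"ry":0,"rz":0}]'
```

```text
time: 5.5
tool_pos: [511.8, 341.6, 3.0]
tcp_rot: [-3.141, -0.001, 3.092]
contact_force: [-0.2, 0.3, -0.3]
grip_width: 78.1
time: 5.7
tool_pos: [512.0, 341.7, 0.2]
tcp_rot: [-3.141, -0.001, 3.092]
contact_force: [-0.9, -0.1, -0.0]
grip_width: 77.6
time: 6.2
tool_pos: [512.3, 341.8, 0.7]
tcp_rot: [3.141, 0.0, 3.092]
contact_force: [0.6, -0.6, -0.1]
grip_width: 61.7
```

The carton is gripped, with the opening at 61.7 mm, so the real fingertips are about 25 mm above the reported TCP and I'll allow for that from here. Next: lift and carry it to the enamel tray.

```bash
python3 -m handwheel '[{"claw":50,"dx":0,"dy":0,"dz":-10,"rx":0,"ry":0,"rz":0},{"claw":50,"dx":0,"dy":0,"dz":-30,"rx":0,"ry":0,"rz":0},{"claw":50,"dx":0,"dy":0,"dz":-35,"rx":0,"ry":0,"rz":0},{"claw":50,"dx":0,"dy":0,"dz":-35,"rx":0,"ry":0,"rz":0},{"claw":50,"dx":-4,"dy":-20,"dz":-5,"rx":0,"ry":0,"rz":0},{"claw":50,"dx":-8,"dy":-39,"dz":0,"rx":0,"ry":0,"rz":0},{"claw":50,"dx":-8,"dy":-39,"dz":0,"rx":0,"ry":0,"rz":0},{"claw":50,"dx":-8,"dy":-39,"dz":0,"rx":0,"ry":0,"rz":0},{"claw":50,"dx":-8,"dy":-39,"dz":0,"rx":0,"ry":0,"rz":0},{"claw":50,"dx":-8,"dy":-39,"dz":0,"rx":0,"ry":0,"rz":0}]'; python3 -m handwheel '[{"claw":50,"dx":-8,"dy":-39,"dz":0,"rx":0,"ry":0,"rz":0},{"claw":50,"dx":-4,"dy":-18,"dz":0,"rx":0,"ry":0,"rz":0},{"claw":50,"dx":0,"dy":0,"dz":0,"rx":0,"ry":0,"rz":0},{"claw":50,"dx":0,"dy":0,"dz":0,"rx":0,"ry":0,"rz":0}]'; python3 -c "
from h import *
go(554,67.6,0,np.pi-.05)"
```

```text
time: 7.2
tool_pos: [545.5, 123.4, 116.5]
tcp_rot: [3.141, 0.001, 3.092]
contact_force: [0.4, 0.0, -0.4]
grip_width: 61.5
time: 7.6
tool_pos: [554.6, 67.5, 116.1]
tcp_rot: [3.141, 0.0, 3.091]
contact_force: [0.3, 0.3, -0.9]
grip_width: 61.3
turn rotvec(tool) [ 0.0006  0.0004 -0.0008]  shift before-turn axes [  0.6   0.  116.1]  after-turn axes [6.000e-01 1.000e-01 1.161e+02]
```

```bash
python3 -m handwheel '[{"claw":50,"dx":0,"dy":0,"dz":40,"rx":0,"ry":0,"rz":0},{"claw":50,"dx":0,"dy":0,"dz":40,"rx":0,"ry":0,"rz":0},{"claw":50,"dx":0,"dy":0,"dz":25,"rx":0,"ry":0,"rz":0},{"claw":50,"dx":0,"dy":0,"dz":8,"rx":0,"ry":0,"rz":0},{"claw":50,"dx":0,"dy":0,"dz":2.8,"rx":0,"ry":0,"rz":0},{"claw":50,"dx":0,"dy":0,"dz":0,"rx":0,"ry":0,"rz":0}]'; python3 -m handwheel '[{"claw":80,"dx":0,"dy":0,"dz":0,"rx":0,"ry":0,"rz":0},{"claw":80,"dx":0,"dy":0,"dz":0,"rx":0,"ry":0,"rz":0},{"claw":80,"dx":0,"dy":0,"dz":0,"rx":0,"ry":0,"rz":0},{"claw":80,"dx":0,"dy":0,"dz":-20,"rx":0,"ry":0,"rz":0},{"claw":80,"dx":0,"dy":0,"dz":-40,"rx":0,"ry":0,"rz":0},{"claw":80,"dx":0,"dy":0,"dz":-50,"rx":0,"ry":0,"rz":0},{"claw":80,"dx":0,"dy":0,"dz":-20,"rx":0,"ry":0,"rz":0.143},{"claw":80,"dx":0,"dy":0,"dz":0,"rx":0,"ry":0,"rz":0.143},{"claw":80,"dx":0,"dy":0,"dz":0,"rx":0,"ry":0,"rz":0.143},{"claw":80,"dx":0,"dy":0,"dz":0,"rx":0,"ry":0,"rz":0.143}]'; python3 -m handwheel '[{"claw":80,"dx":0,"dy":0,"dz":0,"rx":0,"ry":0,"rz":0.143},{"claw":80,"dx":0,"dy":0,"dz":0,"rx":0,"ry":0,"rz":0.143},{"claw":80,"dx":0,"dy":0,"dz":0,"rx":0,"ry":0,"rz":0.143},{"claw":80,"dx":0,"dy":0,"dz":0,"rx":0,"ry":0,"rz":0.143},{"claw":80,"dx":0,"dy":0,"dz":0,"rx":0,"ry":0,"rz":0.143},{"claw":80,"dx":0,"dy":0,"dz":0,"rx":0,"ry":0,"rz":0.143},{"claw":80,"dx":0,"dy":0,"dz":0,"rx":0,"ry":0,"rz":0.14},{"claw":80,"dx":0,"dy":0,"dz":0,"rx":0,"ry":0,"rz":0}]'; python3 -c "
from h import *
go(557,340,130,np.pi/2-.03)"
```

```text
time: 8.2
tool_pos: [555.2, 68.1, 0.8]
tcp_rot: [3.141, 0.002, 3.093]
contact_force: [-0.8, 0.4, -1.1]
grip_width: 61.7
time: 9.2
tool_pos: [554.7, 67.2, 130.5]
tcp_rot: [3.141, 0.001, 2.514]
contact_force: [-0.3, -0.0, -0.2]
grip_width: 79.9
time: 10.0
tool_pos: [554.7, 67.2, 130.1]
tcp_rot: [3.141, -0.0, 1.52]
contact_force: [-0.2, -0.3, 0.6]
grip_width: 80.1
turn rotvec(tool) [ 0.0006 -0.0001 -0.0204]  shift before-turn axes [ 2.725e+02 -1.140e+01  2.000e-01]  after-turn axes [ 2.727e+02 -5.800e+00  1.000e-01]
```

```bash
python3 -m handwheel '[{"claw":70,"dx":36,"dy":-2,"dz":0,"rx":0,"ry":0,"rz":0},{"claw":70,"dx":40,"dy":-2,"dz":0,"rx":0,"ry":0,"rz":0},{"claw":70,"dx":40,"dy":-2,"dz":0,"rx":0,"ry":0,"rz":0},{"claw":70,"dx":40,"dy":-2,"dz":0,"rx":0,"ry":0,"rz":0},{"claw":70,"dx":40,"dy":-2,"dz":0,"rx":0,"ry":0,"rz":0},{"claw":70,"dx":40,"dy":-1,"dz":0,"rx":0,"ry":0,"rz":0},{"claw":70,"dx":36.5,"dy":-0.4,"dz":0,"rx":0,"ry":0,"rz":-0.02},{"claw":70,"dx":0,"dy":0,"dz":0,"rx":0,"ry":0,"rz":0},{"claw":70,"dx":0,"dy":0,"dz":0,"rx":0,"ry":0,"rz":0}]'; python3 -m handwheel '[{"claw":70,"dx":0,"dy":0,"dz":45,"rx":0,"ry":0,"rz":0},{"claw":70,"dx":0,"dy":0,"dz":40,"rx":0,"ry":0,"rz":0},{"claw":70,"dx":0,"dy":0,"dz":25,"rx":0,"ry":0,"rz":0},{"claw":70,"dx":0,"dy":0,"dz":15,"rx":0,"ry":0,"rz":0},{"claw":70,"dx":0,"dy":0,"dz":8,"rx":0,"ry":0,"rz":0},{"claw":70,"dx":0,"dy":0,"dz":0,"rx":0,"ry":0,"rz":0}]'
python3 - <<'E'
from h import *
print(tool()[:3,3]); a=cam("scene")[200:350,160:340]; cv2.imwrite("pics/s5.png",cv2.resize(a,(720,600),interpolation=cv2.INTER_CUBIC))
E
```

```text
time: 10.9
tool_pos: [556.1, 340.4, 129.5]
tcp_rot: [-3.141, 0.001, 1.546]
contact_force: [0.2, 0.1, 0.0]
grip_width: 70.1
time: 11.5
tool_pos: [556.8, 339.4, -3.3]
tcp_rot: [-3.141, 0.0, 1.542]
contact_force: [-0.3, -0.1, -0.2]
grip_width: 70.1
[556.75574763 339.37459226  -3.25844049]
```

View pics/s5.png

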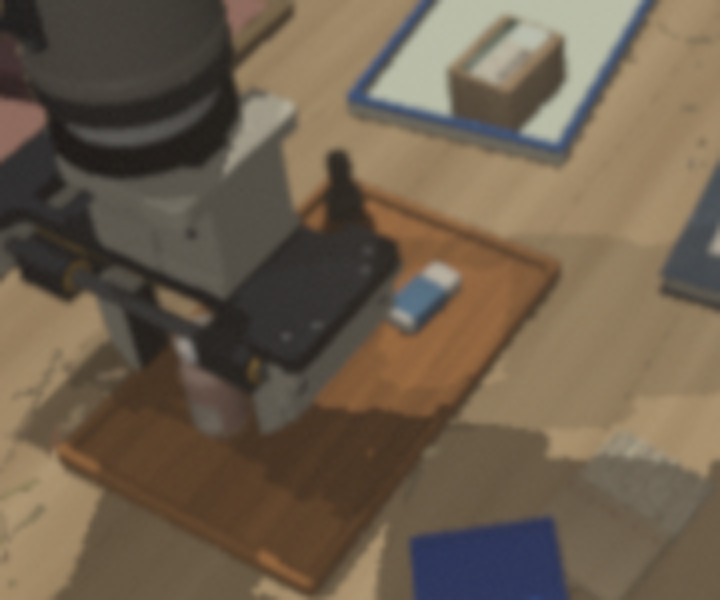

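The crop shows the jar at (215,395) between the fingers, with the tips around its mid height. The carton stands upright on the enamel tray at (505,70). I'll grip the jar.

```bash
python3 -m handwheel '[{"claw":15,"dx":0,"dy":0,"dz":0,"rx":0,"ry":0,"rz":0},{"claw":15,"dx":0,"dy":0,"dz":0,"rx":0,"ry":0,"rz":0},{"claw":15,"dx":0,"dy":0,"dz":0,"rx":0,"ry":0,"rz":0},{"claw":15,"dx":0,"dy":0,"dz":0,"rx":0,"ry":0,"rz":0},{"claw":15,"dx":0,"dy":0,"dz":0,"rx":0,"ry":0,"rz":0},{"claw":15,"dx":0,"dy":0,"dz":0,"rx":0,"ry":0,"rz":0},{"claw":15,"dx":0,"dy":0,"dz":0,"rx":0,"ry":0,"rz":0}]'; python3 -c "
from h import *
print(tool()[:3,3].round(1))
go(582,0.5,110,np.pi/2-.03)"
```

```text
time: 12.25
tool_pos: [556.6, 340.1, -3.1]
tcp_rot: [3.141, -0.0, 1.542]
contact_force: [0.8, -0.1, 0.5]
grip_width: 25.3
[556.6 340.1  -3.1]
turn rotvec(tool) [ 0.0002 -0.0001  0.001 ]  shift before-turn axes [-338.7   35.3 -113.1]  after-turn axes [-338.7   35.6 -113.1]
```

```bash
python3 -m handwheel '[{"claw":15,"dx":0,"dy":0,"dz":0,"rx":0,"ry":0,"rz":0},{"claw":15,"dx":0,"dy":0,"dz":0,"rx":0,"ry":0,"rz":0}]'; python3 -m handwheel '[{"claw":15,"dx":0,"dy":0,"dz":-3,"rx":0,"ry":0,"rz":0},{"claw":15,"dx":0,"dy":0,"dz":-3,"rx":0,"ry":0,"rz":0},{"claw":15,"dx":0,"dy":0,"dz":0,"rx":0,"ry":0,"rz":0}]'
python3 - <<'E'
from h import *
a=cam("scene")[240:330,180:300]; cv2.imwrite("pics/s6.png",cv2.resize(a,(720,540),interpolation=cv2.INTER_CUBIC))
E
```

```text
time: 12.45
tool_pos: [556.6, 340.1, -3.1]
tcp_rot: [3.141, -0.0, 1.542]
contact_force: [0.2, 0.0, 0.1]
grip_width: 25.5
time: 12.75
tool_pos: [556.8, 340.2, 3.4]
tcp_rot: [3.141, -0.0, 1.542]
contact_force: [-0.6, -0.5, 0.8]
grip_width: 25.1
```

View pics/s6.png

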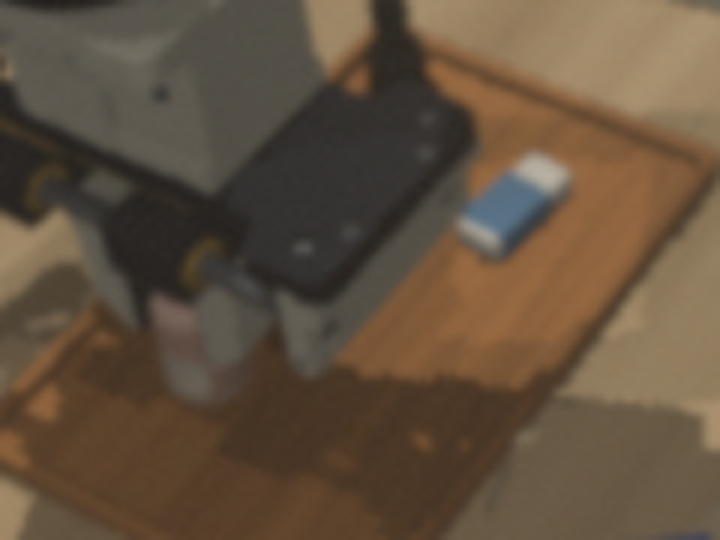

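Run:
```python
from h import *
f=lambda P:((w2p("scene",P)-[180,240])*6).round(0).tolist()
for y in (336,340,344):
  for z in (5,11): print(y,z,"axis base/top of body",f([[557,y,z],[557,y,z+50]]))
for y in (340,): print("finger -x pad tip corners",f([[543,330.5,29],[543,349.5,29],[543,340,29]]))
```

```text
336 5 axis base/top of body [[223.0, 379.0], [196.0, 275.0]]
336 11 axis base/top of body [[220.0, 367.0], [193.0, 262.0]]
340 5 axis base/top of body [[215.0, 387.0], [188.0, 284.0]]
340 11 axis base/top of body [[212.0, 376.0], [185.0, 271.0]]
344 5 axis base/top of body [[207.0, 396.0], [180.0, 293.0]]
344 11 axis base/top of body [[204.0, 385.0], [176.0, 280.0]]
finger -x pad tip corners [[257.0, 334.0], [219.0, 377.0], [238.0, 355.0]]
```

```bash
python3 -m handwheel '[{"claw":15,"dx":0,"dy":0,"dz":-27,"rx":0,"ry":0,"rz":0},{"claw":15,"dx":0,"dy":0,"dz":-40,"rx":0,"ry":0,"rz":0},{"claw":15,"dx":0,"dy":0,"dz":-30,"rx":0,"ry":0,"rz":0},{"claw":15,"dx":-10,"dy":0,"dz":-10,"rx":0,"ry":0,"rz":0},{"claw":15,"dx":-28,"dy":4,"dz":0,"rx":0,"ry":0,"rz":0},{"claw":15,"dx":-40,"dy":4,"dz":0,"rx":0,"ry":0,"rz":0},{"claw":15,"dx":-40,"dy":4,"dz":0,"rx":0,"ry":0,"rz":0},{"claw":15,"dx":-40,"dy":4,"dz":0,"rx":0,"ry":0,"rz":0},{"claw":15,"dx":-40,"dy":4,"dz":0,"rx":0,"ry":0,"rz":0},{"claw":15,"dx":-40,"dy":4,"dz":0,"rx":0,"ry":0,"rz":0}]'; python3 -m handwheel '[{"claw":15,"dx":-40,"dy":4,"dz":0,"rx":0,"ry":0,"rz":0},{"claw":15,"dx":-40,"dy":4,"dz":0,"rx":0,"ry":0,"rz":0},{"claw":15,"dx":-21,"dy":3,"dz":0,"rx":0,"ry":0,"rz":0},{"claw":15,"dx":0,"dy":0,"dz":0,"rx":0,"ry":0,"rz":0},{"claw":15,"dx":0,"dy":0,"dz":0,"rx":0,"ry":0,"rz":0}]'; python3 -c "
from h import *
go(582,0.5,-4,np.pi/2-.03)"
```

```text
time: 13.8
tool_pos: [572.5, 99.2, 108.6]
tcp_rot: [-3.14, 0.0, 1.542]
contact_force: [0.3, -0.4, -0.6]
grip_width: 25.2
time: 14.3
tool_pos: [580.8, -0.1, 108.9]
tcp_rot: [-3.14, -0.001, 1.54]
contact_force: [-0.1, 0.6, 0.0]
grip_width: 25.3
turn rotvec(tool) [-0.0018 -0.0006 -0.0005]  shift before-turn axes [  0.6   1.4 112.9]  after-turn axes [  0.7   1.2 112.9]
```

```bash
python3 -m handwheel '[{"claw":15,"dx":0,"dy":0,"dz":40,"rx":0,"ry":0,"rz":0},{"claw":15,"dx":0,"dy":0,"dz":40,"rx":0,"ry":0,"rz":0},{"claw":15,"dx":0,"dy":0,"dz":22,"rx":0,"ry":0,"rz":0},{"claw":15,"dx":0,"dy":0,"dz":8,"rx":0,"ry":0,"rz":0},{"claw":15,"dx":0,"dy":0,"dz":2.5,"rx":0,"ry":0,"rz":0},{"claw":15,"dx":0,"dy":0,"dz":0,"rx":0,"ry":0,"rz":0}]'; python3 -m handwheel '[{"claw":60,"dx":0,"dy":0,"dz":0,"rx":0,"ry":0,"rz":0},{"claw":60,"dx":0,"dy":0,"dz":0,"rx":0,"ry":0,"rz":0},{"claw":60,"dx":0,"dy":0,"dz":0,"rx":0,"ry":0,"rz":0},{"claw":60,"dx":0,"dy":0,"dz":0,"rx":0,"ry":0,"rz":0},{"claw":60,"dx":0,"dy":0,"dz":-20,"rx":0,"ry":0,"rz":0},{"claw":70,"dx":0,"dy":0,"dz":-40,"rx":0,"ry":0,"rz":0},{"claw":70,"dx":0,"dy":0,"dz":-50,"rx":0,"ry":0,"rz":0},{"claw":70,"dx":0,"dy":0,"dz":-20,"rx":0,"ry":0,"rz":0},{"claw":70,"dx":0,"dy":0,"dz":0,"rx":0,"ry":0,"rz":0},{"claw":70,"dx":0,"dy":0,"dz":0,"rx":0,"ry":0,"rz":0}]'
python3 - <<'E'
from h import *
go(554.5,235,130,np.pi/2-.03)
a=cam("scene")[150:330,180:420]; cv2.imwrite("pics/s7.png",cv2.resize(a,(800,600),interpolation=cv2.INTER_CUBIC))
E
```

```text
time: 14.9
tool_pos: [582.3, 0.8, -1.9]
tcp_rot: [3.14, -0.0, 1.543]
contact_force: [-0.5, -0.2, -0.8]
grip_width: 25.4
time: 15.9
tool_pos: [581.4, 0.2, 127.2]
tcp_rot: [3.142, -0.0, 1.542]
contact_force: [-0.3, 0.1, -0.3]
grip_width: 70.2
turn rotvec(tool) [ 0.0001 -0.0001  0.0009]  shift before-turn axes [233.9 -33.7  -2.8]  after-turn axes [233.9 -33.9  -2.8]
```

View pics/s7.png

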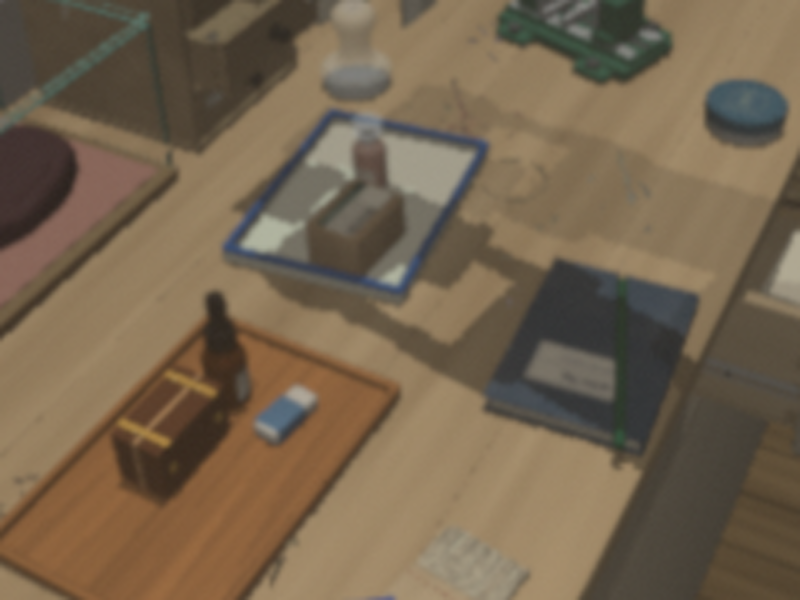

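The scene crop shows the carton at (355,225) and jar at (370,160) upright on the enamel tray, and the bottle at (225,355) and mould at (170,430) on the stock tray. The bottle is next.

```bash
python3 -m handwheel '[{"claw":70,"dx":34,"dy":-5,"dz":0,"rx":0,"ry":0,"rz":0},{"claw":70,"dx":40,"dy":-6,"dz":0,"rx":0,"ry":0,"rz":0},{"claw":70,"dx":40,"dy":-6,"dz":0,"rx":0,"ry":0,"rz":0},{"claw":70,"dx":40,"dy":-6,"dz":0,"rx":0,"ry":0,"rz":0},{"claw":70,"dx":40,"dy":-6,"dz":0,"rx":0,"ry":0,"rz":0},{"claw":70,"dx":40,"dy":-4.7,"dz":0,"rx":0,"ry":0,"rz":0},{"claw":70,"dx":0,"dy":0,"dz":0,"rx":0,"ry":0,"rz":0},{"claw":70,"dx":0,"dy":0,"dz":0,"rx":0,"ry":0,"rz":0}]'; python3 -m handwheel '[{"claw":70,"dx":0,"dy":0,"dz":40,"rx":0,"ry":0,"rz":0},{"claw":70,"dx":0,"dy":0,"dz":40,"rx":0,"ry":0,"rz":0},{"claw":70,"dx":0,"dy":0,"dz":25,"rx":0,"ry":0,"rz":0},{"claw":70,"dx":0,"dy":0,"dz":12,"rx":0,"ry":0,"rz":0},{"claw":70,"dx":0,"dy":0,"dz":4,"rx":0,"ry":0,"rz":0},{"claw":70,"dx":0,"dy":0,"dz":0,"rx":0,"ry":0,"rz":0}]'; python3 -m handwheel '[{"claw":15,"dx":0,"dy":0,"dz":0,"rx":0,"ry":0,"rz":0},{"claw":15,"dx":0,"dy":0,"dz":0,"rx":0,"ry":0,"rz":0},{"claw":15,"dx":0,"dy":0,"dz":0,"rx":0,"ry":0,"rz":0},{"claw":15,"dx":0,"dy":0,"dz":0,"rx":0,"ry":0,"rz":0},{"claw":15,"dx":0,"dy":0,"dz":0,"rx":0,"ry":0,"rz":0},{"claw":15,"dx":0,"dy":0,"dz":0,"rx":0,"ry":0,"rz":0},{"claw":15,"dx":0,"dy":0,"dz":0,"rx":0,"ry":0,"rz":0},{"claw":15,"dx":0,"dy":0,"dz":0,"rx":0,"ry":0,"rz":0}]'; python3 -c "
from h import *
print(tool()[:3,3].round(1))
go(587,-39,110,np.pi/2-.03)"
```

```text
time: 16.75
tool_pos: [553.6, 235.5, 125.3]
tcp_rot: [-3.138, 0.001, 1.544]
contact_force: [0.4, 0.2, -0.8]
grip_width: 70.0
time: 17.35
tool_pos: [555.2, 234.5, 6.5]
tcp_rot: [3.141, -0.0, 1.541]
contact_force: [0.5, 1.1, 0.8]
grip_width: 70.3
time: 18.15
tool_pos: [554.8, 235.1, 6.4]
tcp_rot: [3.142, -0.0, 1.542]
contact_force: [-0.8, -0.4, 1.1]
grip_width: 26.9
[554.8 235.1   6.4]
turn rotvec(tool) [ 0.     -0.0002  0.001 ]  shift before-turn axes [-273.1   40.2 -103.6]  after-turn axes [-273.    40.4 -103.6]
```

```bash
python3 -m handwheel '[{"claw":15,"dx":0,"dy":0,"dz":-10,"rx":0,"ry":0,"rz":0},{"claw":15,"dx":0,"dy":0,"dz":-30,"rx":0,"ry":0,"rz":0},{"claw":15,"dx":0,"dy":0,"dz":-40,"rx":0,"ry":0,"rz":0},{"claw":15,"dx":0,"dy":0,"dz":-24,"rx":0,"ry":0,"rz":0},{"claw":15,"dx":-33,"dy":5,"dz":0,"rx":0,"ry":0,"rz":0},{"claw":15,"dx":-40,"dy":6,"dz":0,"rx":0,"ry":0,"rz":0},{"claw":15,"dx":-40,"dy":6,"dz":0,"rx":0,"ry":0,"rz":0},{"claw":15,"dx":-40,"dy":6,"dz":0,"rx":0,"ry":0,"rz":0},{"claw":15,"dx":-40,"dy":6,"dz":0,"rx":0,"ry":0,"rz":0},{"claw":15,"dx":-40,"dy":6,"dz":0,"rx":0,"ry":0,"rz":0}]'; python3 -m handwheel '[{"claw":15,"dx":-40,"dy":5,"dz":0,"rx":0,"ry":0,"rz":0},{"claw":15,"dx":0,"dy":0,"dz":0,"rx":0,"ry":0,"rz":0},{"claw":15,"dx":0,"dy":0,"dz":0,"rx":0,"ry":0,"rz":0}]'; python3 -m handwheel '[{"claw":15,"dx":0,"dy":0,"dz":40,"rx":0,"ry":0,"rz":0},{"claw":15,"dx":0,"dy":0,"dz":40,"rx":0,"ry":0,"rz":0},{"claw":15,"dx":0,"dy":0,"dz":15,"rx":0,"ry":0,"rz":0},{"claw":15,"dx":0,"dy":0,"dz":6,"rx":0,"ry":0,"rz":0},{"claw":15,"dx":0,"dy":0,"dz":2,"rx":0,"ry":0,"rz":0},{"claw":15,"dx":0,"dy":0,"dz":0,"rx":0,"ry":0,"rz":0}]'
```

```text
time: 19.15
tool_pos: [583.1, -0.5, 111.1]
tcp_rot: [3.141, -0.0, 1.542]
contact_force: [1.0, 0.1, -0.7]
grip_width: 26.8
time: 19.45
tool_pos: [586.8, -39.7, 110.7]
tcp_rot: [3.141, -0.0, 1.539]
contact_force: [-0.4, 0.0, -0.9]
grip_width: 27.0
time: 20.05
tool_pos: [587.6, -38.4, 8.3]
tcp_rot: [3.14, 0.0, 1.543]
contact_force: [-0.5, -0.4, 0.1]
grip_width: 27.0
```

```bash
python3 -m handwheel '[{"claw":15,"dx":0,"dy":0,"dz":2.3,"rx":0,"ry":0,"rz":0},{"claw":15,"dx":0,"dy":0,"dz":0,"rx":0,"ry":0,"rz":0},{"claw":60,"dx":0,"dy":0,"dz":0,"rx":0,"ry":0,"rz":0},{"claw":60,"dx":0,"dy":0,"dz":0,"rx":0,"ry":0,"rz":0},{"claw":60,"dx":0,"dy":0,"dz":0,"rx":0,"ry":0,"rz":0},{"claw":60,"dx":0,"dy":0,"dz":0,"rx":0,"ry":0,"rz":0},{"claw":60,"dx":0,"dy":0,"dz":-25,"rx":0,"ry":0,"rz":0},{"claw":60,"dx":0,"dy":0,"dz":-40,"rx":0,"ry":0,"rz":0},{"claw":60,"dx":0,"dy":0,"dz":-40,"rx":0,"ry":0,"rz":0},{"claw":90,"dx":0,"dy":0,"dz":-39,"rx":0,"ry":0,"rz":0}]'; python3 -m handwheel '[{"claw":90,"dx":0,"dy":0,"dz":0,"rx":0,"ry":0,"rz":-0.145},{"claw":90,"dx":0,"dy":0,"dz":0,"rx":0,"ry":0,"rz":-0.145},{"claw":90,"dx":0,"dy":0,"dz":0,"rx":0,"ry":0,"rz":-0.145},{"claw":90,"dx":0,"dy":0,"dz":0,"rx":0,"ry":0,"rz":-0.145},{"claw":90,"dx":0,"dy":0,"dz":0,"rx":0,"ry":0,"rz":-0.145},{"claw":90,"dx":0,"dy":0,"dz":0,"rx":0,"ry":0,"rz":-0.145},{"claw":90,"dx":0,"dy":0,"dz":0,"rx":0,"ry":0,"rz":-0.145},{"claw":90,"dx":0,"dy":0,"dz":0,"rx":0,"ry":0,"rz":-0.145},{"claw":90,"dx":0,"dy":0,"dz":0,"rx":0,"ry":0,"rz":-0.145},{"claw":90,"dx":0,"dy":0,"dz":0,"rx":0,"ry":0,"rz":-0.145}]';python3 -m handwheel '[{"claw":90,"dx":0,"dy":0,"dz":0,"rx":0,"ry":0,"rz":-0.145},{"claw":90,"dx":0,"dy":-33,"dz":0,"rx":0,"ry":0,"rz":0},{"claw":90,"dx":-1,"dy":-40,"dz":0,"rx":0,"ry":0,"rz":0},{"claw":90,"dx":-2,"dy":-40,"dz":0,"rx":0,"ry":0,"rz":0},{"claw":90,"dx":-2,"dy":-40,"dz":0,"rx":0,"ry":0,"rz":0},{"claw":90,"dx":-2,"dy":-40,"dz":0,"rx":0,"ry":0,"rz":0},{"claw":90,"dx":-2,"dy":-39,"dz":0,"rx":0,"ry":0,"rz":0},{"claw":90,"dx":0,"dy":0,"dz":0,"rx":0,"ry":0,"rz":0},{"claw":90,"dx":0,"dy":0,"dz":0,"rx":0,"ry":0,"rz":0}]'
python3 - <<'E'
from h import *
f=cam("wrist"); cv2.imwrite("pics/w8.png",f); print(tool().round(3))
cv2.imwrite("pics/w8c.png",cv2.resize(f[:235,170:490],(800,588),interpolation=cv2.INTER_CUBIC))
E
```

```text
time: 21.05
tool_pos: [586.6, -38.9, 150.6]
tcp_rot: [-3.142, -0.0, 1.542]
contact_force: [1.6, -0.7, -0.0]
grip_width: 64.4
time: 22.05
tool_pos: [586.8, -39.0, 149.0]
tcp_rot: [3.142, -0.0, 2.998]
contact_force: [-0.6, -1.1, -0.4]
grip_width: 89.6
time: 22.95
tool_pos: [594.3, -271.6, 148.5]
tcp_rot: [3.141, -0.001, 3.135]
contact_force: [-0.4, -0.7, -0.4]
grip_width: 89.6
[[-1.00000e+00  5.00000e-03 -1.00000e-03  5.94483e+02]
 [ 5.00000e-03  1.00000e+00  1.00000e-03 -2.70545e+02]
 [ 1.00000e-03  1.00000e-03 -1.00000e+00  1.48677e+02]
 [ 0.00000e+00  0.00000e+00  0.00000e+00  1.00000e+00]]
```

View pics/w8c.png

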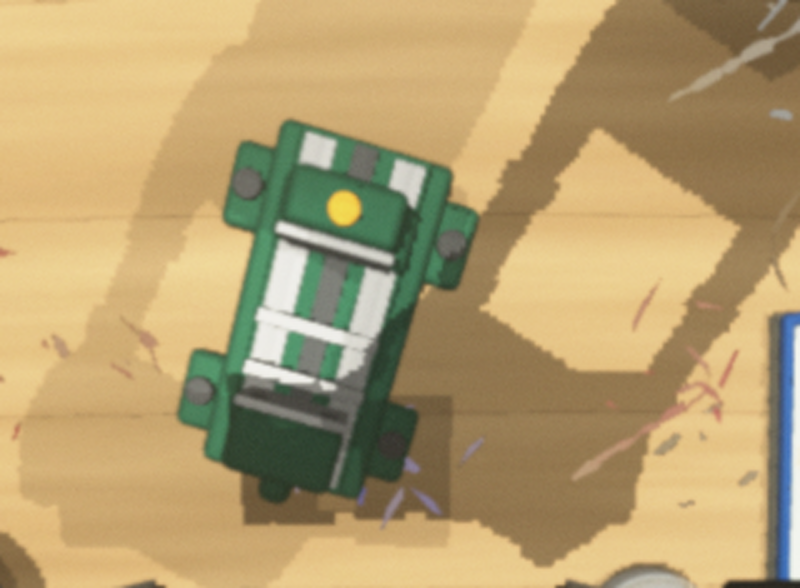

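The vise view (2.5x crop) shows the following:
- The sliding jaw, with a yellow dot at (345,210), is clear behind.
- The two parallels are at (316,328) and about (300,378).
- The fixed jaw is at the bottom, with its face's top edge from about (238,398) to (350,430).

I'll fit the pose from these.

```bash
cat > v.py <<'E'
from h import *
g=lambda L: np.array(L,float)/2.5+[170,0]
pts=[((-75,-38,20),(288,122)),((-75,38,20),(452,172)),((75,38,20),(362,497)),((75,-38,20),(208,458)),((5,-26,30),(258,313)),((5,26,30),(374,345)),((27,-26,30),(246,368)),
 ((35,-22,64),(237,397)),((35,22,64),(351,428))]
L=np.array([p[0] for p in pts],float); px=g([p[1] for p in pts])
sl=g([(280,222),(397,258)])
def world(p,L):
    c,s=np.cos(p[2]),np.sin(p[2]); L=np.asarray(L,float); return np.c_[p[0]+c*L[:,0]-s*L[:,1],p[1]+s*L[:,0]+c*L[:,1],L[:,2]]
def f(p):
    return np.r_[(w2p("wrist",world(p,L))-px).ravel(),(w2p("wrist",world(p,[(35-p[3],-22,64),(35-p[3],22,64)]))-sl).ravel()]
r=least_squares(f,[505,-275,-.26,56],loss="soft_l1")
print(r.x.round(3)); print((f(r.x).reshape(-1,2)*2.5).round(1).tolist())
print("seat",world(r.x,[(17,0,30),(12,0,30)]).round(1).tolist())
np.save("vise.npy",r.x)
E
python3 v.py; python3 -c "
from h import *
go(555.5,288,60,np.pi-.015)"
```

```text
[ 5.24537e+02 -2.84161e+02 -2.82000e-01  6.39990e+01]
[[-6.8, -11.3], [9.4, -6.4], [-0.7, 11.2], [-10.1, 5.5], [0.5, 2.0], [5.5, 4.8], [-0.1, -0.9], [0.6, -1.2], [-0.9, -0.7], [-0.3, 0.6], [0.8, -0.5]]
seat [[540.9, -288.9, 30.0], [536.1, -287.5, 30.0]]
turn rotvec(tool) [ 0.0009 -0.0005  0.0098]  shift before-turn axes [ 41.9 558.2  89.2]  after-turn axes [ 47.4 557.9  88.7]
```

```bash
python3 -m handwheel '[{"claw":84,"dx":2,"dy":28,"dz":0,"rx":0,"ry":0,"rz":0},{"claw":84,"dx":3,"dy":42,"dz":0,"rx":0,"ry":0,"rz":0},{"claw":84,"dx":3,"dy":42,"dz":0,"rx":0,"ry":0,"rz":0},{"claw":84,"dx":3,"dy":42,"dz":0,"rx":0,"ry":0,"rz":0},{"claw":84,"dx":3,"dy":42,"dz":0,"rx":0,"ry":0,"rz":0},{"claw":84,"dx":3,"dy":42,"dz":0,"rx":0,"ry":0,"rz":0},{"claw":84,"dx":3,"dy":42,"dz":0,"rx":0,"ry":0,"rz":0},{"claw":84,"dx":3,"dy":42,"dz":0,"rx":0,"ry":0,"rz":0},{"claw":84,"dx":3,"dy":42,"dz":0,"rx":0,"ry":0,"rz":0},{"claw":84,"dx":3,"dy":42,"dz":0,"rx":0,"ry":0,"rz":0}]'; python3 -m handwheel '[{"claw":84,"dx":3,"dy":42,"dz":0,"rx":0,"ry":0,"rz":0},{"claw":84,"dx":3,"dy":42,"dz":0,"rx":0,"ry":0,"rz":0},{"claw":84,"dx":3,"dy":42,"dz":0,"rx":0,"ry":0,"rz":0.01},{"claw":84,"dx":4,"dy":26,"dz":0,"rx":0,"ry":0,"rz":0},{"claw":84,"dx":0,"dy":0,"dz":0,"rx":0,"ry":0,"rz":0},{"claw":84,"dx":0,"dy":0,"dz":0,"rx":0,"ry":0,"rz":0}]'; python3 -c "
from h import *
go(555.5,288,-5,np.pi-.015)"
```

```text
time: 24.0
tool_pos: [566.4, 138.4, 149.5]
tcp_rot: [3.141, 0.0, 3.139]
contact_force: [0.2, 0.8, -1.1]
grip_width: 83.6
time: 24.6
tool_pos: [554.4, 288.5, 149.1]
tcp_rot: [-3.141, -0.0, 3.13]
contact_force: [0.6, -0.1, 0.5]
grip_width: 84.0
turn rotvec(tool) [-0.0003 -0.0002  0.0034]  shift before-turn axes [ -1.1  -0.4 154.1]  after-turn axes [ -1.1  -0.5 154.1]
```

```bash
python3 -m handwheel '[{"claw":84,"dx":-1,"dy":0,"dz":40,"rx":0,"ry":0,"rz":0},{"claw":84,"dx":0,"dy":0,"dz":40,"rx":0,"ry":0,"rz":0},{"claw":84,"dx":0,"dy":0,"dz":40,"rx":0,"ry":0,"rz":0},{"claw":84,"dx":0,"dy":0,"dz":24,"rx":0,"ry":0,"rz":0},{"claw":84,"dx":0,"dy":0,"dz":8,"rx":0,"ry":0,"rz":0},{"claw":84,"dx":0,"dy":0,"dz":2,"rx":0,"ry":0,"rz":0},{"claw":84,"dx":0,"dy":0,"dz":0,"rx":0,"ry":0,"rz":0}]'; python3 -m handwheel '[{"claw":50,"dx":0,"dy":0,"dz":0,"rx":0,"ry":0,"rz":0},{"claw":50,"dx":0,"dy":0,"dz":0,"rx":0,"ry":0,"rz":0},{"claw":50,"dx":0,"dy":0,"dz":0,"rx":0,"ry":0,"rz":0},{"claw":50,"dx":0,"dy":0,"dz":0,"rx":0,"ry":0,"rz":0},{"claw":50,"dx":0,"dy":0,"dz":0,"rx":0,"ry":0,"rz":0},{"claw":50,"dx":0,"dy":0,"dz":0,"rx":0,"ry":0,"rz":0}]'; python3 -m handwheel '[{"claw":50,"dx":0,"dy":0,"dz":-10,"rx":0,"ry":0,"rz":0},{"claw":50,"dx":0,"dy":0,"dz":-40,"rx":0,"ry":0,"rz":0},{"claw":50,"dx":0,"dy":0,"dz":-50,"rx":0,"ry":0,"rz":0},{"claw":50,"dx":0,"dy":0,"dz":-40,"rx":0,"ry":0,"rz":0},{"claw":50,"dx":0,"dy":0,"dz":-10,"rx":0,"ry":0,"rz":0},{"claw":50,"dx":0,"dy":0,"dz":0,"rx":0,"ry":0,"rz":0},{"claw":50,"dx":0,"dy":0,"dz":0,"rx":0,"ry":0,"rz":0}]'
python3 - <<'E'
from h import *
from v import world
v=np.load("vise.npy"); w=world(v,[(11,0,30)])[0]; print(w)
go(w[0],w[1],100,np.pi+v[2])
E
```

```text
time: 25.3
tool_pos: [557.6, 287.2, -3.6]
tcp_rot: [3.141, 0.002, 3.126]
contact_force: [0.1, -0.1, -0.0]
grip_width: 84.0
time: 25.9
tool_pos: [557.2, 287.2, -4.0]
tcp_rot: [3.141, 0.001, 3.127]
contact_force: [-0.8, -1.8, 6.5]
grip_width: 63.7
time: 26.6
tool_pos: [555.4, 286.8, 142.9]
tcp_rot: [-3.14, -0.003, 3.127]
contact_force: [0.8, 0.9, -3.2]
grip_width: 63.4
[ 5.24537e+02 -2.84161e+02 -2.82000e-01  6.39990e+01]
[[-6.8, -11.3], [9.4, -6.4], [-0.7, 11.2], [-10.1, 5.5], [0.5, 2.0], [5.5, 4.8], [-0.1, -0.9], [0.6, -1.2], [-0.9, -0.7], [-0.3, 0.6], [0.8, -0.5]]
seat [[540.9, -288.9, 30.0], [536.1, -287.5, 30.0]]
[ 535.10318983 -287.22151248   30.        ]
turn rotvec(tool) [-0.0016 -0.0033  0.2672]  shift before-turn axes [  11.7 -574.2   43.6]  after-turn axes [-140.2 -557.    42.9]
```

```bash
python3 -m handwheel '[{"claw":50,"dx":0,"dy":-20,"dz":0,"rx":0,"ry":0,"rz":0},{"claw":50,"dx":1,"dy":-42,"dz":0,"rx":0,"ry":0,"rz":0},{"claw":50,"dx":1,"dy":-42,"dz":0,"rx":0,"ry":0,"rz":0},{"claw":50,"dx":1,"dy":-42,"dz":0,"rx":0,"ry":0,"rz":0},{"claw":50,"dx":1,"dy":-42,"dz":0,"rx":0,"ry":0,"rz":0},{"claw":50,"dx":1,"dy":-42,"dz":0,"rx":0,"ry":0,"rz":0},{"claw":50,"dx":1,"dy":-42,"dz":0,"rx":0,"ry":0,"rz":0},{"claw":50,"dx":1,"dy":-42,"dz":0,"rx":0,"ry":0,"rz":0},{"claw":50,"dx":1,"dy":-42,"dz":0,"rx":0,"ry":0,"rz":0},{"claw":50,"dx":1,"dy":-42,"dz":0,"rx":0,"ry":0,"rz":0}]'; python3 -m handwheel '[{"claw":50,"dx":1,"dy":-42,"dz":0,"rx":0,"ry":0,"rz":0},{"claw":50,"dx":1,"dy":-42,"dz":0,"rx":0,"ry":0,"rz":0},{"claw":50,"dx":1,"dy":-42,"dz":0,"rx":0,"ry":0,"rz":0},{"claw":50,"dx":0,"dy":-35,"dz":0,"rx":0,"ry":0,"rz":0},{"claw":50,"dx":0,"dy":-15,"dz":0,"rx":0,"ry":0,"rz":0.09},{"claw":50,"dx":0,"dy":0,"dz":0,"rx":0,"ry":0,"rz":0.09},{"claw":50,"dx":0,"dy":0,"dz":0,"rx":0,"ry":0,"rz":0.087},{"claw":50,"dx":0,"dy":0,"dz":0,"rx":0,"ry":0,"rz":0},{"claw":50,"dx":0,"dy":0,"dz":0,"rx":0,"ry":0,"rz":0}]'
cat >> h.py <<'E'
def V(x,y):
    p=np.load("vise.npy"); return loc(p,(x,y))
E
python3 - <<'E'
from h import *
w=V(14,0); go(w[0],w[1],60,np.pi-.282)
E
```

```text
time: 27.6
tool_pos: [540.0, -111.8, 142.3]
tcp_rot: [3.14, -0.005, 3.127]
contact_force: [0.3, 0.4, -1.4]
grip_width: 63.7
time: 28.5
tool_pos: [535.4, -285.9, 143.0]
tcp_rot: [3.14, -0.003, 2.862]
contact_force: [-1.0, -0.3, -3.6]
grip_width: 63.8
turn rotvec(tool) [ 0.0013 -0.0034  0.0026]  shift before-turn axes [-3.3 -1.5 83. ]  after-turn axes [-3.1 -1.4 83. ]
```

```bash
python3 -m handwheel '[{"claw":50,"dx":-3,"dy":-1.4,"dz":30,"rx":0,"ry":0,"rz":0},{"claw":50,"dx":0,"dy":0,"dz":30,"rx":0,"ry":0,"rz":0},{"claw":50,"dx":0,"dy":0,"dz":16,"rx":0,"ry":0,"rz":0},{"claw":50,"dx":0,"dy":0,"dz":5,"rx":0,"ry":0,"rz":0},{"claw":50,"dx":0,"dy":0,"dz":0,"rx":0,"ry":0,"rz":0}]'; python3 -m handwheel '[{"claw":50,"dx":0,"dy":0,"dz":5,"rx":0,"ry":0,"rz":0},{"claw":50,"dx":0,"dy":0,"dz":5,"rx":0,"ry":0,"rz":0},{"claw":50,"dx":0,"dy":0,"dz":0,"rx":0,"ry":0,"rz":0}]'; python3 -c "
from h import *
w=V(14,0); go(w[0],w[1],24,np.pi-.282)
f=cam('wrist'); cv2.imwrite('pics/w9.png',f)
a=cam('side')[140:230,380:500]
cv2.imwrite('pics/w9c.png',np.vstack([cv2.resize(f[60:260,180:460],(560,400)),cv2.resize(a,(560,420))[:190]]))
cv2.imwrite('pics/side9.png',cv2.resize(a,(720,540),interpolation=cv2.INTER_CUBIC))"
```

```text
time: 29.0
tool_pos: [538.3, -288.2, 63.1]
tcp_rot: [3.141, -0.002, 2.861]
contact_force: [0.6, 0.0, -1.9]
grip_width: 63.9
time: 29.3
tool_pos: [538.5, -288.6, 53.8]
tcp_rot: [3.141, -0.0, 2.86]
contact_force: [-0.3, 0.1, -2.7]
grip_width: 63.9
turn rotvec(tool) [ 0.0002 -0.0002  0.0004]  shift before-turn axes [ 0.7  0.4 29.8]  after-turn axes [ 0.7  0.4 29.8]
```

View pics/w9c.png

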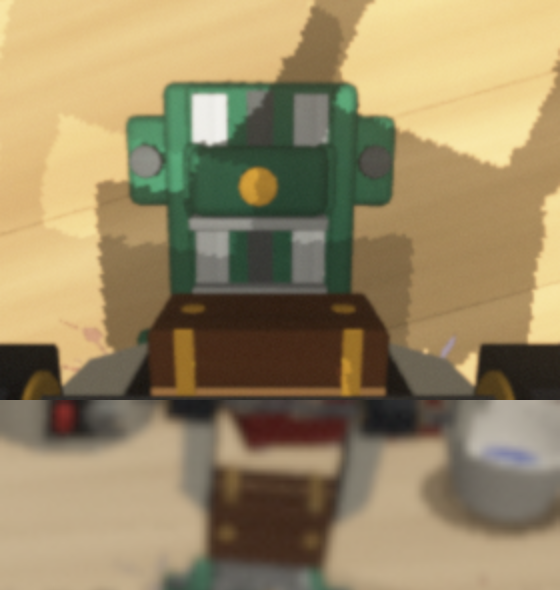

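The wrist view shows the mould square to the vise, with the jaw's yellow dot at crop (258,187). The vise axis looks a few pixels left of the mould's, so I'll check the offset.

Run:
```python
from h import *
from v import world
v=np.load("vise.npy")
g=lambda u,w:(180+u/2,60+w/2)
c,s=np.cos(v[2]),np.sin(v[2])
def tov(W): d=np.asarray(W)[:,:2]-v[:2]; return np.c_[c*d[:,0]+s*d[:,1],-s*d[:,0]+c*d[:,1]].round(1)
print("dot",tov(p2w("wrist",[g(258,187)],64)),"jaw top face edge L,R",tov(p2w("wrist",[g(190,218),g(330,218)],64)),"base corners",tov(p2w("wrist",[g(165,86),g(357,86)],20)), "parallel",tov(p2w("wrist",[g(194,290),g(328,290)],30)))
print("mould near bottom edge",tov(p2w("wrist",[g(172,293),g(365,293)],tool()[2,3]+9)), "tool",tov([tool()[:2,3]]))
```

```text
[ 465.761 -270.456   -0.571   47.375]
[[-0.1, -128.2], [96.0, -91.9], [28.8, 68.7], [-44.5, 43.0], [-7.8, -21.3], [50.4, -0.0], [-14.8, -1.1], [-21.4, 13.5], [33.7, 32.3], [-15.5, -5.4], [46.2, 14.4]]
seat [[480.1, -279.6, 30.0], [475.9, -276.9, 30.0]]
dot [[19.4  7.6]] jaw top face edge L,R [[ 34.6 -10. ]
 [ 22.1  31.8]] base corners [[ -2.9 -35.4]
 [-23.1  32.5]] parallel [[66.3 -4.6]
 [51.7 44.5]]
mould near bottom edge [[59.8 -9.5]
 [42.  50.3]] tool [[71.3 24. ]]
```

```bash
rm v.py
python3 - <<'E'
from h import *
v=np.array([524.537,-284.161,-.282,64]); np.save("vise.npy",v)
g=lambda u,w:(180+u/2,60+w/2)
c,s=np.cos(v[2]),np.sin(v[2])
def tov(W): d=np.asarray(W)[:,:2]-v[:2]; return np.c_[c*d[:,0]+s*d[:,1],-s*d[:,0]+c*d[:,1]].round(1).tolist()
print("dot",tov(p2w("wrist",[g(258,187)],64)),"jaw top face edge L,R",tov(p2w("wrist",[g(190,218),g(330,218)],64)),"base corners",tov(p2w("wrist",[g(165,86),g(357,86)],20)), "parallel",tov(p2w("wrist",[g(194,290),g(328,290)],30)))
print("mould near bottom edge",tov(p2w("wrist",[g(172,293),g(365,293)],tool()[2,3]+9)), "tool",tov([tool()[:2,3]]))
E
```

```text
dot [[-39.6, -1.4]] jaw top face edge L,R [[-30.0, -22.7], [-30.0, 21.0]] base corners [[-73.1, -36.3], [-73.1, 34.5]] parallel [[2.0, -26.5], [2.0, 24.7]]
mould near bottom edge [[-5.6, -29.4], [-5.6, 33.1]] tool [[15.0, -0.5]]
```

```bash
python3 -m handwheel '[{"claw":50,"dx":0,"dy":-2,"dz":10,"rx":0,"ry":0,"rz":0},{"claw":50,"dx":0,"dy":0,"dz":10,"rx":0,"ry":0,"rz":0},{"claw":50,"dx":0,"dy":0,"dz":6,"rx":0,"ry":0,"rz":0},{"claw":50,"dx":0,"dy":0,"dz":3,"rx":0,"ry":0,"rz":0},{"claw":50,"dx":0,"dy":0,"dz":0,"rx":0,"ry":0,"rz":0}]';python3 -m handwheel '[{"claw":50,"dx":0,"dy":0,"dz":2,"rx":0,"ry":0,"rz":0},{"claw":50,"dx":0,"dy":0,"dz":1,"rx":0,"ry":0,"rz":0},{"claw":50,"dx":0,"dy":0,"dz":0,"rx":0,"ry":0,"rz":0}]'
```

```text
time: 29.9
tool_pos: [537.7, -290.4, 24.2]
tcp_rot: [3.141, -0.001, 2.86]
contact_force: [-0.6, 0.0, -1.9]
grip_width: 63.4
time: 30.2
tool_pos: [538.2, -290.7, 22.1]
tcp_rot: [3.142, 0.0, 2.86]
contact_force: [-0.4, 0.6, -3.3]
grip_width: 63.9
```

```bash
python3 -m handwheel '[{"claw":50,"dx":0,"dy":0,"dz":1,"rx":0,"ry":0,"rz":0},{"claw":50,"dx":0,"dy":0,"dz":0,"rx":0,"ry":0,"rz":0}]';python3 -m handwheel '[{"claw":50,"dx":0,"dy":0,"dz":0.6,"rx":0,"ry":0,"rz":0},{"claw":50,"dx":0,"dy":0,"dz":0,"rx":0,"ry":0,"rz":0}]'
```

```text
time: 30.4
tool_pos: [538.2, -290.7, 21.1]
tcp_rot: [3.142, 0.0, 2.86]
contact_force: [0.2, 0.0, -2.2]
grip_width: 63.5
time: 30.6
tool_pos: [538.2, -290.7, 21.0]
tcp_rot: [-3.141, 0.0, 2.86]
contact_force: [-1.0, 1.1, 3.0]
grip_width: 63.8
```

The mould is down on the parallels: z stopped at 21.0 and the force went positive. I'll release it and move behind the sliding jaw.

```bash
python3 -m handwheel '[{"claw":84,"dx":0,"dy":0,"dz":0,"rx":0,"ry":0,"rz":0},{"claw":84,"dx":0,"dy":0,"dz":0,"rx":0,"ry":0,"rz":0},{"claw":84,"dx":0,"dy":0,"dz":0,"rx":0,"ry":0,"rz":0},{"claw":84,"dx":0,"dy":0,"dz":-20,"rx":0,"ry":0,"rz":0},{"claw":84,"dx":0,"dy":0,"dz":-40,"rx":0,"ry":0,"rz":0},{"claw":84,"dx":0,"dy":0,"dz":-30,"rx":0,"ry":0,"rz":0},{"claw":0,"dx":30,"dy":0,"dz":0,"rx":0,"ry":0,"rz":0},{"claw":0,"dx":35,"dy":0,"dz":0,"rx":0,"ry":0,"rz":0},{"claw":0,"dx":29,"dy":0,"dz":0,"rx":0,"ry":0,"rz":0},{"claw":0,"dx":0,"dy":0,"dz":0,"rx":0,"ry":0,"rz":0}]'; python3 -m handwheel '[{"claw":0,"dx":0,"dy":0,"dz":0,"rx":0,"ry":0,"rz":0},{"claw":0,"dx":0,"dy":0,"dz":0,"rx":0,"ry":0,"rz":0},{"claw":0,"dx":0,"dy":0,"dz":0,"rx":0,"ry":0,"rz":0},{"claw":0,"dx":0,"dy":0,"dz":0,"rx":0,"ry":0,"rz":0},{"claw":0,"dx":0,"dy":0,"dz":0,"rx":0,"ry":0,"rz":0},{"claw":0,"dx":0,"dy":0,"dz":0,"rx":0,"ry":0,"rz":0},{"claw":0,"dx":0,"dy":0,"dz":0,"rx":0,"ry":0,"rz":0}]'; python3 -c "
from h import *
w=V(-80,-0.5); go(w[0],w[1],16,np.pi-.282)"
```

```text
time: 31.6
tool_pos: [444.9, -263.1, 110.4]
tcp_rot: [3.141, -0.003, 2.859]
contact_force: [-0.1, -0.4, -0.8]
grip_width: 56.4
time: 32.3
tool_pos: [447.9, -264.5, 110.3]
tcp_rot: [3.141, -0.0, 2.86]
contact_force: [-0.9, 0.6, 0.2]
grip_width: 2.1
turn rotvec(tool) [ 0.0001 -0.0001  0.0003]  shift before-turn axes [ 0.9  1.9 94.3]  after-turn axes [ 0.9  2.  94.3]
```

```bash
python3 -m handwheel '[{"claw":0,"dx":1,"dy":2,"dz":40,"rx":0,"ry":0,"rz":0},{"claw":0,"dx":0,"dy":0,"dz":35,"rx":0,"ry":0,"rz":0},{"claw":0,"dx":0,"dy":0,"dz":19,"rx":0,"ry":0,"rz":0},{"claw":0,"dx":0,"dy":0,"dz":0,"rx":0,"ry":0,"rz":0},{"claw":0,"dx":0,"dy":0,"dz":0,"rx":0,"ry":0,"rz":0}]'; python3 -m handwheel '[{"claw":0,"dx":-5,"dy":0,"dz":0,"rx":0,"ry":0,"rz":0},{"claw":0,"dx":-5,"dy":0,"dz":0,"rx":0,"ry":0,"rz":0},{"claw":0,"dx":-4,"dy":0,"dz":0,"rx":0,"ry":0,"rz":0},{"claw":0,"dx":0,"dy":0,"dz":0,"rx":0,"ry":0,"rz":0}]';python3 -m handwheel '[{"claw":0,"dx":-4,"dy":0,"dz":0,"rx":0,"ry":0,"rz":0},{"claw":0,"dx":-4,"dy":0,"dz":0,"rx":0,"ry":0,"rz":0},{"claw":0,"dx":0,"dy":0,"dz":0,"rx":0,"ry":0,"rz":0}]';python3 -m handwheel '[{"claw":0,"dx":-4,"dy":0,"dz":0,"rx":0,"ry":0,"rz":0},{"claw":0,"dx":-4,"dy":0,"dz":0,"rx":0,"ry":0,"rz":0},{"claw":0,"dx":0,"dy":0,"dz":0,"rx":0,"ry":0,"rz":0}]'; python3 -c "
from h import *
w=V(-36.5,-0.5); go(w[0],w[1],16,np.pi-.282)"
```

```text
time: 32.8
tool_pos: [447.7, -262.5, 16.8]
tcp_rot: [3.142, 0.0, 2.86]
contact_force: [-0.4, -0.0, -0.7]
grip_width: 0.4
time: 33.2
tool_pos: [461.9, -266.7, 17.0]
tcp_rot: [-3.141, 0.002, 2.86]
contact_force: [0.2, -0.5, 0.0]
grip_width: 0.7
time: 33.5
tool_pos: [468.7, -268.4, 16.3]
tcp_rot: [3.141, -0.0, 2.86]
contact_force: [-2.0, 0.3, -0.0]
grip_width: 0.5
time: 33.8
tool_pos: [476.7, -270.7, 16.2]
tcp_rot: [3.141, 0.0, 2.86]
contact_force: [-0.6, 0.4, -0.4]
grip_width: 0.2
turn rotvec(tool) [0.0003 0.0003 0.0002]  shift before-turn axes [-13.2  -0.1   0.2]  after-turn axes [-13.2  -0.1   0.2]
```

```bash
python3 -m handwheel '[{"claw":0,"dx":-4,"dy":0,"dz":0,"rx":0,"ry":0,"rz":0},{"claw":0,"dx":-4,"dy":0,"dz":0,"rx":0,"ry":0,"rz":0}]';python3 -m handwheel '[{"claw":0,"dx":-3,"dy":0,"dz":0,"rx":0,"ry":0,"rz":0}]';python3 -m handwheel '[{"claw":0,"dx":-1,"dy":0,"dz":0,"rx":0,"ry":0,"rz":0},{"claw":0,"dx":0,"dy":0,"dz":0,"rx":0,"ry":0,"rz":0}]';python3 -c "
from h import *
w=V(-36.5,-0.5); go(w[0],w[1],16,np.pi-.282)"
```

```text
time: 34.0
tool_pos: [483.8, -272.7, 16.2]
tcp_rot: [3.141, -0.001, 2.86]
contact_force: [-2.9, 1.8, 0.0]
grip_width: 0.5
time: 34.1
tool_pos: [486.6, -273.6, 16.2]
tcp_rot: [3.141, -0.001, 2.86]
contact_force: [-4.5, 1.2, 1.0]
grip_width: 0.2
time: 34.3
tool_pos: [487.9, -273.9, 16.2]
tcp_rot: [3.141, -0.0, 2.86]
contact_force: [-2.6, 0.5, -2.0]
grip_width: 0.4
turn rotvec(tool) [ 0.0002 -0.0001  0.0002]  shift before-turn axes [-1.6 -0.1  0.2]  after-turn axes [-1.6 -0.1  0.2]
```

```bash
for i in 1; do python3 -m handwheel '[{"claw":0,"dx":-1,"dy":0,"dz":0,"rx":0,"ry":0,"rz":0},{"claw":0,"dx":0,"dy":0,"dz":0,"rx":0,"ry":0,"rz":0}]'; python3 -m handwheel '[{"claw":0,"dx":-1,"dy":0,"dz":0,"rx":0,"ry":0,"rz":0},{"claw":0,"dx":0,"dy":0,"dz":0,"rx":0,"ry":0,"rz":0}]';python3 -m handwheel '[{"claw":0,"dx":-1,"dy":0,"dz":0,"rx":0,"ry":0,"rz":0},{"claw":0,"dx":0,"dy":0,"dz":0,"rx":0,"ry":0,"rz":0}]'; done
```

```text
time: 34.5
tool_pos: [488.1, -274.0, 16.2]
tcp_rot: [3.141, -0.002, 2.86]
contact_force: [-5.5, 1.8, 1.1]
grip_width: 0.4
time: 34.7
tool_pos: [488.0, -273.9, 16.2]
tcp_rot: [3.141, -0.004, 2.86]
contact_force: [-9.0, 1.9, 3.1]
grip_width: 0.5
time: 34.9
tool_pos: [488.0, -273.9, 16.2]
tcp_rot: [3.141, -0.006, 2.86]
contact_force: [-12.8, 2.3, 6.3]
grip_width: 0.1
```

```bash
python3 -m handwheel '[{"claw":0,"dx":-1,"dy":0,"dz":0,"rx":0,"ry":0,"rz":0},{"claw":0,"dx":-1,"dy":0,"dz":0,"rx":0,"ry":0,"rz":0},{"claw":0,"dx":0,"dy":0,"dz":0,"rx":0,"ry":0,"rz":0}]'; python3 -m handwheel '[{"claw":0,"dx":8,"dy":0,"dz":0,"rx":0,"ry":0,"rz":0},{"claw":0,"dx":10,"dy":0,"dz":0,"rx":0,"ry":0,"rz":0},{"claw":0,"dx":10,"dy":0,"dz":0,"rx":0,"ry":0,"rz":0},{"claw":30,"dx":0,"dy":0,"dz":-40,"rx":0,"ry":0,"rz":0},{"claw":60,"dx":0,"dy":0,"dz":-50,"rx":0,"ry":0,"rz":0},{"claw":60,"dx":0,"dy":0,"dz":-35,"rx":0,"ry":0,"rz":0},{"claw":60,"dx":-45,"dy":0,"dz":0,"rx":0,"ry":0,"rz":0},{"claw":60,"dx":-45,"dy":0,"dz":0,"rx":0,"ry":0,"rz":0},{"claw":60,"dx":-40,"dy":0,"dz":0,"rx":0,"ry":0,"rz":0},{"claw":60,"dx":0,"dy":0,"dz":0,"rx":0,"ry":0,"rz":0}]'; python3 -m handwheel '[{"claw":60,"dx":0,"dy":0,"dz":0,"rx":0,"ry":0,"rz":0}]'
python3 - <<'E'
from h import *
f=cam("wrist"); cv2.imwrite("pics/w10.png",f); print(tool()[:3,3])
cv2.imwrite("pics/w10c.png",cv2.resize(f[:235,170:490],(800,588),interpolation=cv2.INTER_CUBIC))
E
```

```text
time: 35.2
tool_pos: [487.8, -273.9, 16.2]
tcp_rot: [3.14, -0.01, 2.86]
contact_force: [-19.4, 3.0, 11.6]
grip_width: 0.6
time: 36.2
tool_pos: [594.1, -304.6, 139.9]
tcp_rot: [3.142, 0.002, 2.861]
contact_force: [-0.5, -0.5, -0.8]
grip_width: 51.8
time: 36.3
tool_pos: [590.6, -303.5, 140.3]
tcp_rot: [3.141, -0.001, 2.86]
contact_force: [0.1, -0.8, 0.2]
grip_width: 58.1
[ 589.99283637 -303.44646557  140.87215583]
```

View pics/w10c.png

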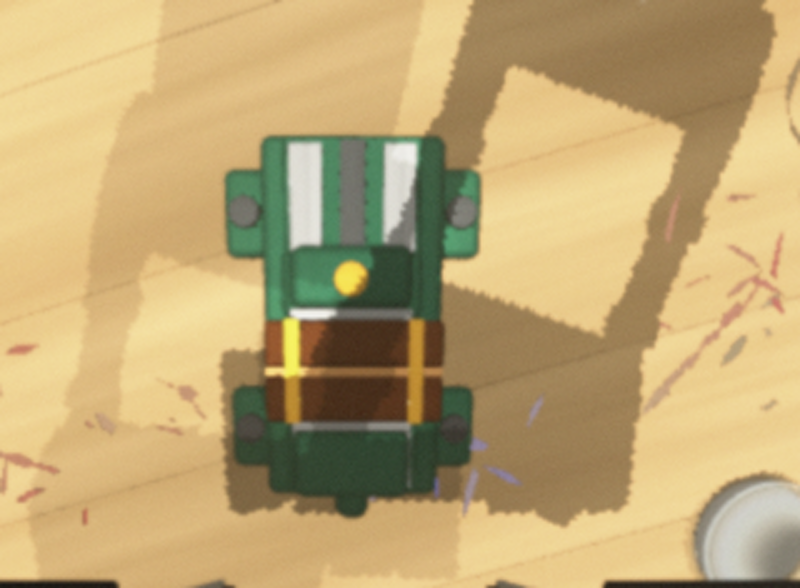

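The wrist view shows the mould clamped between both jaws with no visible gap. It is square, and centred: mould 265–443, jaws 288–412. Now I'll return the bottle.

```bash
python3 -m handwheel '[{"claw":70,"dx":0,"dy":0,"dz":0,"rx":0,"ry":0,"rz":0.1465},{"claw":70,"dx":0,"dy":0,"dz":0,"rx":0,"ry":0,"rz":0.1465},{"claw":70,"dx":0,"dy":0,"dz":0,"rx":0,"ry":0,"rz":0.1465},{"claw":70,"dx":0,"dy":0,"dz":0,"rx":0,"ry":0,"rz":0.1465},{"claw":70,"dx":0,"dy":0,"dz":0,"rx":0,"ry":0,"rz":0.1465},{"claw":70,"dx":0,"dy":0,"dz":0,"rx":0,"ry":0,"rz":0.1465},{"claw":70,"dx":0,"dy":0,"dz":0,"rx":0,"ry":0,"rz":0.1465},{"claw":70,"dx":0,"dy":0,"dz":0,"rx":0,"ry":0,"rz":0.1465},{"claw":70,"dx":0,"dy":0,"dz":0,"rx":0,"ry":0,"rz":0.1465},{"claw":70,"dx":0,"dy":0,"dz":0,"rx":0,"ry":0,"rz":0}]'; python3 -c "
from h import *
go(587.2,-38.8,130,1.542)"
```

```text
time: 37.35
tool_pos: [589.6, -303.7, 142.2]
tcp_rot: [3.141, 0.0, 1.54]
contact_force: [-0.6, -0.4, 0.4]
grip_width: 70.2
turn rotvec(tool) [ 0.0005  0.0002 -0.0025]  shift before-turn axes [264.7 -10.7  12.1]  after-turn axes [264.7 -10.   12.2]
```

```bash
python3 -m handwheel '[{"claw":60,"dx":25,"dy":-1.7,"dz":0,"rx":0,"ry":0,"rz":0},{"claw":60,"dx":40,"dy":-1.5,"dz":0,"rx":0,"ry":0,"rz":0},{"claw":60,"dx":40,"dy":-1.5,"dz":0,"rx":0,"ry":0,"rz":0},{"claw":60,"dx":40,"dy":-1.5,"dz":0,"rx":0,"ry":0,"rz":0},{"claw":60,"dx":40,"dy":-1.5,"dz":0,"rx":0,"ry":0,"rz":0},{"claw":60,"dx":40,"dy":-1.5,"dz":0,"rx":0,"ry":0,"rz":0},{"claw":60,"dx":39.7,"dy":-1.5,"dz":0,"rx":0,"ry":0,"rz":-0.002},{"claw":60,"dx":0,"dy":0,"dz":0,"rx":0,"ry":0,"rz":0},{"claw":60,"dx":0,"dy":0,"dz":0,"rx":0,"ry":0,"rz":0}]'; python3 -m handwheel '[{"claw":60,"dx":0,"dy":0,"dz":40,"rx":0,"ry":0,"rz":0},{"claw":60,"dx":0,"dy":0,"dz":40,"rx":0,"ry":0,"rz":0},{"claw":60,"dx":0,"dy":0,"dz":35,"rx":0,"ry":0,"rz":0},{"claw":60,"dx":0,"dy":0,"dz":15,"rx":0,"ry":0,"rz":0},{"claw":60,"dx":0,"dy":0,"dz":6,"rx":0,"ry":0,"rz":0},{"claw":60,"dx":0,"dy":0,"dz":0,"rx":0,"ry":0,"rz":0}]'; python3 -m handwheel '[{"claw":15,"dx":0,"dy":0,"dz":0,"rx":0,"ry":0,"rz":0},{"claw":15,"dx":0,"dy":0,"dz":0,"rx":0,"ry":0,"rz":0},{"claw":15,"dx":0,"dy":0,"dz":0,"rx":0,"ry":0,"rz":0},{"claw":15,"dx":0,"dy":0,"dz":0,"rx":0,"ry":0,"rz":0},{"claw":15,"dx":0,"dy":0,"dz":0,"rx":0,"ry":0,"rz":0},{"claw":15,"dx":0,"dy":0,"dz":0,"rx":0,"ry":0,"rz":0},{"claw":15,"dx":0,"dy":0,"dz":0,"rx":0,"ry":0,"rz":0},{"claw":15,"dx":0,"dy":0,"dz":0,"rx":0,"ry":0,"rz":0}]'; python3 -c "
from h import *
print(tool()[:3,3].round(1))
go(554.8,235.1,110,1.542)"
```

```text
time: 38.25
tool_pos: [587.2, -38.3, 142.0]
tcp_rot: [3.141, 0.0, 1.548]
contact_force: [-0.5, -0.4, 0.2]
grip_width: 59.9
time: 38.85
tool_pos: [587.4, -40.0, 5.1]
tcp_rot: [-3.141, -0.0, 1.543]
contact_force: [-0.8, 0.5, 0.7]
grip_width: 60.3
time: 39.65
tool_pos: [587.9, -38.9, 5.8]
tcp_rot: [3.141, 0.0, 1.543]
contact_force: [-1.3, -0.3, 3.9]
grip_width: 26.9
[587.9 -38.9   5.8]
turn rotvec(tool) [0.0006 0.0001 0.0014]  shift before-turn axes [ 273.   -40.5 -104.3]  after-turn axes [ 272.9  -40.9 -104.2]
```

```bash
python3 -m handwheel '[{"claw":15,"dx":0,"dy":0,"dz":-10,"rx":0,"ry":0,"rz":0},{"claw":15,"dx":0,"dy":0,"dz":-30,"rx":0,"ry":0,"rz":0},{"claw":15,"dx":0,"dy":0,"dz":-40,"rx":0,"ry":0,"rz":0},{"claw":15,"dx":0,"dy":0,"dz":-24,"rx":0,"ry":0,"rz":0},{"claw":15,"dx":33,"dy":-5,"dz":0,"rx":0,"ry":0,"rz":0},{"claw":15,"dx":40,"dy":-6,"dz":0,"rx":0,"ry":0,"rz":0},{"claw":15,"dx":40,"dy":-6,"dz":0,"rx":0,"ry":0,"rz":0},{"claw":15,"dx":40,"dy":-6,"dz":0,"rx":0,"ry":0,"rz":0},{"claw":15,"dx":40,"dy":-6,"dz":0,"rx":0,"ry":0,"rz":0},{"claw":15,"dx":40,"dy":-6,"dz":0,"rx":0,"ry":0,"rz":0}]'; python3 -m handwheel '[{"claw":15,"dx":40,"dy":-5.5,"dz":0,"rx":0,"ry":0,"rz":0},{"claw":15,"dx":0,"dy":0,"dz":0,"rx":0,"ry":0,"rz":0},{"claw":15,"dx":0,"dy":0,"dz":0,"rx":0,"ry":0,"rz":0}]'; python3 -m handwheel '[{"claw":15,"dx":0,"dy":0,"dz":40,"rx":0,"ry":0,"rz":0},{"claw":15,"dx":0,"dy":0,"dz":40,"rx":0,"ry":0,"rz":0},{"claw":15,"dx":0,"dy":0,"dz":15,"rx":0,"ry":0,"rz":0},{"claw":15,"dx":0,"dy":0,"dz":5,"rx":0,"ry":0,"rz":0},{"claw":15,"dx":0,"dy":0,"dz":0,"rx":0,"ry":0,"rz":0},{"claw":15,"dx":0,"dy":0,"dz":0,"rx":0,"ry":0,"rz":0}]'; python3 -c "
from h import *
go(554.8,235.1,7,1.542)"
```

```text
time: 40.65
tool_pos: [558.5, 196.6, 109.8]
tcp_rot: [-3.142, -0.0, 1.543]
contact_force: [-0.5, 0.6, -0.1]
grip_width: 26.6
time: 40.95
tool_pos: [554.2, 235.9, 109.5]
tcp_rot: [-3.141, 0.0, 1.546]
contact_force: [0.0, -0.6, -0.4]
grip_width: 26.7
time: 41.55
tool_pos: [555.8, 234.8, 10.8]
tcp_rot: [3.139, -0.001, 1.542]
contact_force: [-0.1, -0.2, -0.3]
grip_width: 26.7
turn rotvec(tool) [ 0.0022 -0.0007  0.0004]  shift before-turn axes [ 0.3 -1.1  3.8]  after-turn axes [ 0.3 -1.   3.8]
```

Set the bottle down, release, rise, and go to the jar at (582.3, 0.7).

```bash
python3 -m handwheel '[{"claw":15,"dx":0,"dy":-0.7,"dz":2,"rx":0,"ry":0,"rz":0},{"claw":15,"dx":0,"dy":0,"dz":1.5,"rx":0,"ry":0,"rz":0},{"claw":15,"dx":0,"dy":0,"dz":0,"rx":0,"ry":0,"rz":0}]'; python3 -m handwheel '[{"claw":60,"dx":0,"dy":0,"dz":0,"rx":0,"ry":0,"rz":0},{"claw":60,"dx":0,"dy":0,"dz":0,"rx":0,"ry":0,"rz":0},{"claw":60,"dx":0,"dy":0,"dz":0,"rx":0,"ry":0,"rz":0},{"claw":60,"dx":0,"dy":0,"dz":0,"rx":0,"ry":0,"rz":0},{"claw":60,"dx":0,"dy":0,"dz":-25,"rx":0,"ry":0,"rz":0},{"claw":60,"dx":0,"dy":0,"dz":-50,"rx":0,"ry":0,"rz":0},{"claw":60,"dx":0,"dy":0,"dz":-47,"rx":0,"ry":0,"rz":0},{"claw":60,"dx":-34,"dy":5,"dz":0,"rx":0,"ry":0,"rz":0},{"claw":60,"dx":-40,"dy":6,"dz":0,"rx":0,"ry":0,"rz":0},{"claw":60,"dx":-40,"dy":6,"dz":0,"rx":0,"ry":0,"rz":0}]'; python3 -m handwheel '[{"claw":60,"dx":-40,"dy":6,"dz":0,"rx":0,"ry":0,"rz":0},{"claw":60,"dx":-40,"dy":6,"dz":0,"rx":0,"ry":0,"rz":0},{"claw":60,"dx":-40,"dy":5,"dz":0,"rx":0,"ry":0,"rz":0},{"claw":60,"dx":0,"dy":0,"dz":0,"rx":0,"ry":0,"rz":0},{"claw":60,"dx":0,"dy":0,"dz":0,"rx":0,"ry":0,"rz":0}]'; python3 -c "
from h import *
go(582.3,0.7,-3.5,1.542)"
```

```text
time: 41.85
tool_pos: [554.5, 235.4, 6.8]
tcp_rot: [3.14, -0.001, 1.543]
contact_force: [-0.1, 0.4, 2.4]
grip_width: 26.9
time: 42.85
tool_pos: [567.8, 119.9, 128.4]
tcp_rot: [3.141, -0.0, 1.545]
contact_force: [0.0, -0.1, -1.3]
grip_width: 60.2
time: 43.35
tool_pos: [581.4, -0.4, 127.7]
tcp_rot: [-3.141, -0.001, 1.541]
contact_force: [-0.2, 0.5, -1.8]
grip_width: 60.2
turn rotvec(tool) [-0.0005 -0.0005 -0.001 ]  shift before-turn axes [  1.1   0.9 131.2]  after-turn axes [  1.1   0.9 131.2]
```

```bash
python3 -m handwheel '[{"claw":60,"dx":1,"dy":0.5,"dz":40,"rx":0,"ry":0,"rz":0},{"claw":60,"dx":0,"dy":0,"dz":40,"rx":0,"ry":0,"rz":0},{"claw":60,"dx":0,"dy":0,"dz":30,"rx":0,"ry":0,"rz":0},{"claw":60,"dx":0,"dy":0,"dz":15,"rx":0,"ry":0,"rz":0},{"claw":60,"dx":0,"dy":0,"dz":6,"rx":0,"ry":0,"rz":0},{"claw":60,"dx":0,"dy":0,"dz":0,"rx":0,"ry":0,"rz":0}]'; python3 -m handwheel '[{"claw":15,"dx":0,"dy":0,"dz":0,"rx":0,"ry":0,"rz":0},{"claw":15,"dx":0,"dy":0,"dz":0,"rx":0,"ry":0,"rz":0},{"claw":15,"dx":0,"dy":0,"dz":0,"rx":0,"ry":0,"rz":0},{"claw":15,"dx":0,"dy":0,"dz":0,"rx":0,"ry":0,"rz":0},{"claw":15,"dx":0,"dy":0,"dz":0,"rx":0,"ry":0,"rz":0},{"claw":15,"dx":0,"dy":0,"dz":0,"rx":0,"ry":0,"rz":0},{"claw":15,"dx":0,"dy":0,"dz":0,"rx":0,"ry":0,"rz":0},{"claw":15,"dx":0,"dy":0,"dz":0,"rx":0,"ry":0,"rz":0}]'; python3 -c "
from h import *
print(tool()[:3,3].round(1))
go(556.7,340.1,110,1.542)"
```

```text
time: 43.95
tool_pos: [581.6, 2.5, -3.6]
tcp_rot: [-3.14, -0.0, 1.545]
contact_force: [-0.5, 0.4, 0.4]
grip_width: 60.2
time: 44.75
tool_pos: [582.3, 1.2, -2.7]
tcp_rot: [3.141, -0.0, 1.543]
contact_force: [-0.1, -0.5, 3.7]
grip_width: 25.3
[582.3   1.2  -2.7]
turn rotvec(tool) [ 0.0007 -0.      0.0013]  shift before-turn axes [ 338.   -34.9 -112.8]  after-turn axes [ 338.   -35.4 -112.7]
```

```bash
python3 -m handwheel '[{"claw":15,"dx":0,"dy":0,"dz":-10,"rx":0,"ry":0,"rz":0},{"claw":15,"dx":0,"dy":0,"dz":-35,"rx":0,"ry":0,"rz":0},{"claw":15,"dx":0,"dy":0,"dz":-40,"rx":0,"ry":0,"rz":0},{"claw":15,"dx":0,"dy":0,"dz":-28,"rx":0,"ry":0,"rz":0},{"claw":15,"dx":18.5,"dy":-2,"dz":0,"rx":0,"ry":0,"rz":0},{"claw":15,"dx":40,"dy":-4,"dz":0,"rx":0,"ry":0,"rz":0},{"claw":15,"dx":40,"dy":-4,"dz":0,"rx":0,"ry":0,"rz":0},{"claw":15,"dx":40,"dy":-4,"dz":0,"rx":0,"ry":0,"rz":0},{"claw":15,"dx":40,"dy":-4,"dz":0,"rx":0,"ry":0,"rz":0},{"claw":15,"dx":40,"dy":-4,"dz":0,"rx":0,"ry":0,"rz":0}]'; python3 -m handwheel '[{"claw":15,"dx":40,"dy":-4,"dz":0,"rx":0,"ry":0,"rz":0},{"claw":15,"dx":40,"dy":-4,"dz":0,"rx":0,"ry":0,"rz":0},{"claw":15,"dx":40,"dy":-4.9,"dz":0,"rx":0,"ry":0,"rz":0},{"claw":15,"dx":0,"dy":0,"dz":0,"rx":0,"ry":0,"rz":0},{"claw":15,"dx":0,"dy":0,"dz":0,"rx":0,"ry":0,"rz":0}]';  python3 -m handwheel '[{"claw":15,"dx":0,"dy":0,"dz":40,"rx":0,"ry":0,"rz":0},{"claw":15,"dx":0,"dy":0,"dz":40,"rx":0,"ry":0,"rz":0},{"claw":15,"dx":0,"dy":0,"dz":20,"rx":0,"ry":0,"rz":0},{"claw":15,"dx":0,"dy":0,"dz":8,"rx":0,"ry":0,"rz":0},{"claw":15,"dx":0,"dy":0,"dz":0,"rx":0,"ry":0,"rz":0},{"claw":15,"dx":0,"dy":0,"dz":0,"rx":0,"ry":0,"rz":0}]'; python3 -c "
from h import *
go(556.7,340.6,-1.7,1.542)"
```

```text
time: 45.75
tool_pos: [565.5, 221.9, 110.4]
tcp_rot: [-3.141, -0.0, 1.543]
contact_force: [0.6, -0.1, 0.3]
grip_width: 25.4
time: 46.25
tool_pos: [555.8, 341.2, 109.8]
tcp_rot: [-3.141, 0.001, 1.545]
contact_force: [-0.3, -0.4, 0.3]
grip_width: 25.2
time: 46.85
tool_pos: [557.6, 340.4, 3.5]
tcp_rot: [3.14, -0.001, 1.542]
contact_force: [-0.1, 0.3, -0.2]
grip_width: 25.3
turn rotvec(tool) [ 0.0021 -0.001   0.0005]  shift before-turn axes [ 0.2 -1.   5.2]  after-turn axes [ 0.2 -0.9  5.2]
```

```bash
python3 -m handwheel '[{"claw":15,"dx":0,"dy":-0.8,"dz":3,"rx":0,"ry":0,"rz":0},{"claw":15,"dx":0,"dy":0,"dz":2,"rx":0,"ry":0,"rz":0},{"claw":15,"dx":0,"dy":0,"dz":0,"rx":0,"ry":0,"rz":0}]'; python3 -m handwheel '[{"claw":60,"dx":0,"dy":0,"dz":0,"rx":0,"ry":0,"rz":0},{"claw":60,"dx":0,"dy":0,"dz":0,"rx":0,"ry":0,"rz":0},{"claw":60,"dx":0,"dy":0,"dz":0,"rx":0,"ry":0,"rz":0},{"claw":60,"dx":0,"dy":0,"dz":0,"rx":0,"ry":0,"rz":0},{"claw":60,"dx":0,"dy":0,"dz":-25,"rx":0,"ry":0,"rz":0},{"claw":80,"dx":0,"dy":0,"dz":-50,"rx":0,"ry":0,"rz":0},{"claw":80,"dx":0,"dy":0,"dz":-47,"rx":0,"ry":0,"rz":0},{"claw":80,"dx":0,"dy":0,"dz":0,"rx":0,"ry":0,"rz":-0.141},{"claw":80,"dx":0,"dy":0,"dz":0,"rx":0,"ry":0,"rz":-0.141},{"claw":80,"dx":0,"dy":0,"dz":0,"rx":0,"ry":0,"rz":-0.141}]'; python3 -m handwheel '[{"claw":80,"dx":0,"dy":0,"dz":0,"rx":0,"ry":0,"rz":-0.141},{"claw":80,"dx":0,"dy":0,"dz":0,"rx":0,"ry":0,"rz":-0.141},{"claw":80,"dx":0,"dy":0,"dz":0,"rx":0,"ry":0,"rz":-0.141},{"claw":80,"dx":0,"dy":0,"dz":0,"rx":0,"ry":0,"rz":-0.141},{"claw":80,"dx":0,"dy":0,"dz":0,"rx":0,"ry":0,"rz":-0.141},{"claw":80,"dx":0,"dy":0,"dz":0,"rx":0,"ry":0,"rz":-0.141},{"claw":80,"dx":0,"dy":0,"dz":0,"rx":0,"ry":0,"rz":-0.141},{"claw":80,"dx":0,"dy":0,"dz":0,"rx":0,"ry":0,"rz":-0.14},{"claw":80,"dx":0,"dy":0,"dz":0,"rx":0,"ry":0,"rz":0},{"claw":80,"dx":0,"dy":0,"dz":0,"rx":0,"ry":0,"rz":0}]'; python3 -c "
from h import *
go(554.9,67.8,125,3.092)"
```

```text
time: 47.15
tool_pos: [556.3, 341.0, -1.7]
tcp_rot: [3.14, -0.001, 1.543]
contact_force: [-0.7, -0.8, 4.5]
grip_width: 25.2
time: 48.15
tool_pos: [555.6, 340.7, 119.3]
tcp_rot: [3.141, -0.0, 1.972]
contact_force: [0.6, 0.5, 0.0]
grip_width: 79.9
time: 49.15
tool_pos: [555.6, 340.6, 118.8]
tcp_rot: [-3.142, -0.0, 3.09]
contact_force: [0.5, -0.1, 0.2]
grip_width: 80.2
turn rotvec(tool) [-0.     -0.0002 -0.0025]  shift before-turn axes [ -13.5 -272.5   -6.2]  after-turn axes [ -12.8 -272.5   -6.2]
```

```bash
python3 -m handwheel '[{"claw":80,"dx":-1.5,"dy":-32.5,"dz":0,"rx":0,"ry":0,"rz":0},{"claw":80,"dx":-2,"dy":-40,"dz":0,"rx":0,"ry":0,"rz":0},{"claw":80,"dx":-2,"dy":-40,"dz":0,"rx":0,"ry":0,"rz":0},{"claw":80,"dx":-2,"dy":-40,"dz":0,"rx":0,"ry":0,"rz":0},{"claw":80,"dx":-2,"dy":-40,"dz":0,"rx":0,"ry":0,"rz":0},{"claw":80,"dx":-2,"dy":-40,"dz":0,"rx":0,"ry":0,"rz":0},{"claw":80,"dx":-2,"dy":-40,"dz":0,"rx":0,"ry":0,"rz":0},{"claw":80,"dx":0,"dy":0,"dz":0,"rx":0,"ry":0,"rz":0},{"claw":80,"dx":0,"dy":0,"dz":0,"rx":0,"ry":0,"rz":0}]'; python3 -m handwheel '[{"claw":80,"dx":0,"dy":0,"dz":40,"rx":0,"ry":0,"rz":0},{"claw":80,"dx":0,"dy":0,"dz":40,"rx":0,"ry":0,"rz":0},{"claw":80,"dx":0,"dy":0,"dz":25,"rx":0,"ry":0,"rz":0},{"claw":80,"dx":0,"dy":0,"dz":10,"rx":0,"ry":0,"rz":0},{"claw":80,"dx":0,"dy":0,"dz":4,"rx":0,"ry":0,"rz":0},{"claw":80,"dx":0,"dy":0,"dz":0,"rx":0,"ry":0,"rz":0}]'; python3 -m handwheel '[{"claw":50,"dx":0,"dy":0,"dz":0,"rx":0,"ry":0,"rz":0},{"claw":50,"dx":0,"dy":0,"dz":0,"rx":0,"ry":0,"rz":0},{"claw":50,"dx":0,"dy":0,"dz":0,"rx":0,"ry":0,"rz":0},{"claw":50,"dx":0,"dy":0,"dz":0,"rx":0,"ry":0,"rz":0},{"claw":50,"dx":0,"dy":0,"dz":0,"rx":0,"ry":0,"rz":0},{"claw":50,"dx":0,"dy":0,"dz":0,"rx":0,"ry":0,"rz":0}]'; python3 -c "
from h import *
print(tool()[:3,3].round(1))
go(512.3,341.8,120,3.092)"
```

```text
time: 50.05
tool_pos: [556.1, 67.1, 119.1]
tcp_rot: [3.141, 0.0, 3.089]
contact_force: [0.2, 1.0, 0.4]
grip_width: 79.8
time: 50.65
tool_pos: [556.6, 68.5, 0.5]
tcp_rot: [3.141, 0.001, 3.094]
contact_force: [0.7, 0.1, -0.2]
grip_width: 79.9
time: 51.25
tool_pos: [556.7, 67.9, 0.9]
tcp_rot: [3.141, 0.002, 3.093]
contact_force: [-0.8, 0.9, 5.3]
grip_width: 61.4
[556.7  67.9   0.9]
turn rotvec(tool) [0.0003 0.0018 0.0012]  shift before-turn axes [  57.4  271.5 -119.1]  after-turn axes [  57.9  271.4 -119.1]
```

```bash
python3 -m handwheel '[{"claw":50,"dx":0,"dy":0,"dz":-10,"rx":0,"ry":0,"rz":0},{"claw":50,"dx":0,"dy":0,"dz":-35,"rx":0,"ry":0,"rz":0},{"claw":50,"dx":0,"dy":0,"dz":-40,"rx":0,"ry":0,"rz":0},{"claw":50,"dx":0,"dy":0,"dz":-34,"rx":0,"ry":0,"rz":0},{"claw":50,"dx":8.7,"dy":31.5,"dz":0,"rx":0,"ry":0,"rz":0},{"claw":50,"dx":8,"dy":40,"dz":0,"rx":0,"ry":0,"rz":0},{"claw":50,"dx":8,"dy":40,"dz":0,"rx":0,"ry":0,"rz":0},{"claw":50,"dx":8,"dy":40,"dz":0,"rx":0,"ry":0,"rz":0},{"claw":50,"dx":8,"dy":40,"dz":0,"rx":0,"ry":0,"rz":0},{"claw":50,"dx":8,"dy":40,"dz":0,"rx":0,"ry":0,"rz":0}]'; python3 -m handwheel '[{"claw":50,"dx":8,"dy":40,"dz":0,"rx":0,"ry":0,"rz":0},{"claw":50,"dx":0,"dy":0,"dz":0,"rx":0,"ry":0,"rz":0},{"claw":50,"dx":0,"dy":0,"dz":0,"rx":0,"ry":0,"rz":0}]';  python3 -m handwheel '[{"claw":50,"dx":0,"dy":0,"dz":30,"rx":0,"ry":0,"rz":0},{"claw":50,"dx":0,"dy":0,"dz":20,"rx":0,"ry":0,"rz":0},{"claw":50,"dx":0,"dy":0,"dz":0,"rx":0,"ry":0,"rz":0},{"claw":50,"dx":0,"dy":0,"dz":0,"rx":0,"ry":0,"rz":0}]'; python3 -c "
from h import *
go(513,341.8,2,3.092)"
```

```text
time: 52.25
tool_pos: [518.0, 302.9, 119.5]
tcp_rot: [3.142, 0.0, 3.093]
contact_force: [0.1, 0.3, -0.3]
grip_width: 61.5
time: 52.55
tool_pos: [511.9, 342.2, 119.0]
tcp_rot: [-3.141, -0.0, 3.095]
contact_force: [0.1, -0.6, -0.6]
grip_width: 61.4
time: 52.95
tool_pos: [513.0, 340.7, 69.5]
tcp_rot: [-3.141, -0.0, 3.092]
contact_force: [0.3, 0.8, 0.3]
grip_width: 61.3
turn rotvec(tool) [-0.0002 -0.     -0.0002]  shift before-turn axes [ 0.1  1.2 67.5]  after-turn axes [ 0.1  1.1 67.5]
```

```bash
python3 -m handwheel '[{"claw":50,"dx":0,"dy":1,"dz":20,"rx":0,"ry":0,"rz":0},{"claw":50,"dx":0,"dy":0,"dz":20,"rx":0,"ry":0,"rz":0},{"claw":50,"dx":0,"dy":0,"dz":15,"rx":0,"ry":0,"rz":0},{"claw":50,"dx":0,"dy":0,"dz":8,"rx":0,"ry":0,"rz":0},{"claw":50,"dx":0,"dy":0,"dz":0,"rx":0,"ry":0,"rz":0}]'; python3 -m handwheel '[{"claw":50,"dx":0,"dy":0,"dz":2,"rx":0,"ry":0,"rz":0},{"claw":50,"dx":0,"dy":0,"dz":1.5,"rx":0,"ry":0,"rz":0},{"claw":50,"dx":0,"dy":0,"dz":0,"rx":0,"ry":0,"rz":0}]'
```

```text
time: 53.45
tool_pos: [512.8, 342.4, 6.1]
tcp_rot: [-3.142, -0.0, 3.093]
contact_force: [-1.2, -0.4, -0.6]
grip_width: 61.3
time: 53.75
tool_pos: [512.8, 342.9, 3.0]
tcp_rot: [3.141, 0.001, 3.093]
contact_force: [0.3, 0.1, 0.2]
grip_width: 61.4
```

```bash
python3 -m handwheel '[{"claw":50,"dx":0,"dy":0,"dz":1,"rx":0,"ry":0,"rz":0},{"claw":50,"dx":0,"dy":0,"dz":0,"rx":0,"ry":0,"rz":0},{"claw":80,"dx":0,"dy":0,"dz":0,"rx":0,"ry":0,"rz":0},{"claw":80,"dx":0,"dy":0,"dz":0,"rx":0,"ry":0,"rz":0},{"claw":80,"dx":0,"dy":0,"dz":0,"rx":0,"ry":0,"rz":0},{"claw":80,"dx":0,"dy":0,"dz":-20,"rx":0,"ry":0,"rz":0},{"claw":80,"dx":0,"dy":0,"dz":-40,"rx":0,"ry":0,"rz":0},{"claw":80,"dx":0,"dy":0,"dz":-50,"rx":0,"ry":0,"rz":0},{"claw":91,"dx":0,"dy":0,"dz":-40,"rx":0,"ry":0,"rz":0},{"claw":91,"dx":0,"dy":0,"dz":-28,"rx":0,"ry":0,"rz":-0.047}]'; python3 -m handwheel '[{"claw":91,"dx":-31,"dy":-19.5,"dz":0,"rx":0,"ry":0,"rz":0},{"claw":91,"dx":-31,"dy":-19.5,"dz":0,"rx":0,"ry":0,"rz":0},{"claw":91,"dx":-31,"dy":-19.5,"dz":0,"rx":0,"ry":0,"rz":0},{"claw":91,"dx":-31,"dy":-19.5,"dz":0,"rx":0,"ry":0,"rz":0},{"claw":91,"dx":0,"dy":0,"dz":0,"rx":0,"ry":0,"rz":0},{"claw":91,"dx":0,"dy":0,"dz":0,"rx":0,"ry":0,"rz":0},{"claw":91,"dx":0,"dy":0,"dz":0,"rx":0,"ry":0,"rz":0}]'
python3 - <<'E'
from h import *
f=cam("wrist"); cv2.imwrite("pics/w11.png",f); print(tool().round(3)[:3,3])
cv2.imwrite("pics/w11d.png",cv2.resize(f[25:170,225:445],(792,522),interpolation=cv2.INTER_CUBIC))
E
```

```text
time: 54.75
tool_pos: [513.3, 343.2, 183.0]
tcp_rot: [3.14, 0.004, 3.141]
contact_force: [0.8, 0.5, -0.4]
grip_width: 89.5
time: 55.45
tool_pos: [635.6, 265.2, 179.3]
tcp_rot: [3.141, -0.001, 3.141]
contact_force: [-0.1, 0.5, -0.3]
grip_width: 90.9
[635.501 265.49  179.554]
```

View pics/w11d.png

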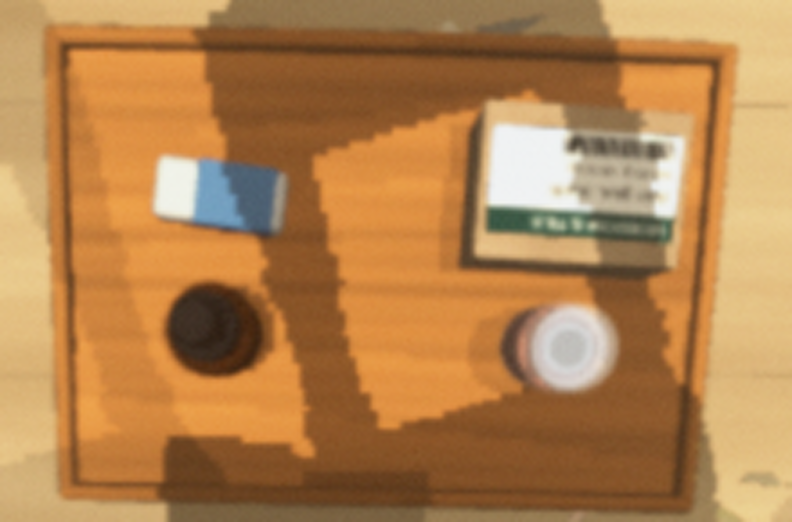

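The final view nearly matches the first one. The jar is at (568,347) against (573,343), the bottle at (213,328) against (215,326), and the carton within about 2 mm. The eraser hasn't moved. I'll hand in.

```bash
python3 -c "
from plant import bot
print(bot.get_obs()['contact_force']); print(bot.close_job())"
```

```text
[-0.42519928  0.16040782  0.37307787]
the job is handed in; nothing more can be done
None
```

The job is done and handed in at about 55 s of the 144 s. The carton, jar and bottle went to the enamel tray, the mould was clamped in the vise, and all three went back on the stock tray.

**Last checks**
- **Mould:** the wrist picture shows it square and centred between both jaws with no visible gap. The sliding jaw stopped moving while the push rose from about 5 to 19 N. By reported positions the gap was about 37.6 mm (nominal 36 ± 1.8), within my 2 mm vise-pose error. I took its height from the contact felt when setting it down, not from a separate measurement.
- **Objects on the stock tray:** the final picture, taken from nearly the same pose as the first, shows the carton, jar and bottle upright within about 2 mm of where they stood. The carton is square to the tray and the eraser is unmoved.
- **Robot:** it was clear of everything at hand-in, and the force reading was near zero.

**What disagreed**
- **Fingertips:** they turned out to be about 25 mm above the reported TCP. The first carton grasp therefore closed above it without touching, and I corrected all later heights.
- **Jar grip:** the opening read about 25.3 mm on a 27 mm jar, but the jar held firmly.
- **Vise base:** its outline fitted a few millimetres small in the camera fit, probably because I assumed the wrong height for it. The jaws and parallels fitted to about 1–3 mm.

I viewed 16 pictures, two over the budget of 14.

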